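# Load the drying rails with oiled frame sides

## Robot

A 6-joint arm with a two-finger parallel gripper is mounted at the origin on the work surface. World frame = base frame: x ahead of the robot, y to its left, z up, the work surface at z = 0. Lengths are in m, angles in rad, forces in N, time in s.
With the tool pointing down it reaches from about 0.35 to 0.775 m from the base axis. Payload 5.5 kg.
Tool frame: the origin (TCP) lies on the centre line of the jaws, within the pads' length; the fingertips stand 25 mm ahead of it and the grasp point (between the pads) lies 6 mm ahead of it; z points along the fingers, y is the line along which they close (so a half turn about z gives the same grasp; the last joint's range is limited). The gripper opens to 85 mm and grips with 20 to 120 N. Pads are 22 mm wide; open, the fingers measure 114 mm over their backs; the gripper's body (76 mm by 85 mm) begins 54 mm behind the grasp point. The pads swing forward as they close: fully open they stand 13 mm farther back than shut.
Start: joints at [-1.452, 0.313, 0.046, 1.304, 0, 1.431], TCP at [0.147, -0.556, 0.256] pointing down, gripper open.
Joint ranges: [-2.76, 2.76], [-0.86, 1.69], [-1.03, 1.26], [-2.2, 2.34], [-1.47, 1.5], [-3.14, 3.14]. Speed limits (rad/s): [2.57, 2.57, 3.14, 3.14, 3.14, 3.14].

## Interface

Orientations are given as a 3x3 rotation matrix whose columns are the frame's x, y, z axes.
In Python, from rig import bot gives the robot as it stands.
- The arm moves only by the shell command python3 -m creep 'ROWS' [FORCE]. ROWS is JSON, a list of rows, each a list of 7 numbers: the shift along the tool's x, y, z in m, then the turn, a rotation vector about the tool's x, y, z in rad, then the closure, from -1 (fully open) to 1 (shut), so that 0 is half open. In form: [[x, y, z, wx, wy, wz, jaw], ...]. A call has 1 to 10 rows; each row shifts and turns the commanded pose from where the row before left it, along the tool's axes as they then stand; what a row does not reach is not made up. A row lasts 1/12 s, in which the tool goes at most 41.7 mm and 7.16 degrees, less where a joint would pass 70% of its speed; a pose out of reach is approached as far as the arm can. A call is refused whole if a number of a shift passes 0.0417 or a number of a turn 0.125, either way. A call with a gripper value outside its range is refused whole. The fingers move at their own pace and stop on an object; FORCE is the grip in N (left out, the last holds). Time passes only in rows, so rows that do not move let the fingers close. It gives the time, the measured TCP pose, the force, the opening and the grip force at its end, in the units of the state.
- bot.get_state(): the state, without advancing time (a new reading comes with each control period).
- bot.capture(name): name is "scene" or "side" or "wrist"; returns the picture (384x512x3 uint8, blue, green, red); there is no depth.
- bot.calibration(name): a dict with "mtx" (3x3 intrinsics, pixels), "extrinsics" (4x4, takes a point from camera to world coordinates). Camera axes: x right, y down, z forward; pixel columns grow to the right and rows downward; lengths in m; the calibration is good to about 2 mm. The wrist camera is an equidistant fisheye: a pixel r from the principal point sees the ray r / f radians off the axis. A picture is of the moment at which its call begins: read the wrist's pose just before it. calibration takes no time and is no camera call; for the wrist camera it gives the pose at the moment of the call.
- bot.close_job(): hands the job in; it is judged then, once.
The state is a dict: "t": time; "q": joint angles; "qd": joint speeds; "joint_torque": joint torques, N m; "position": TCP position; "tcp_rot": TCP orientation; "ft_force": force on the tool from outside, world axes, zero at the start; "moment": the same for the moment, N m; "finger_gap": finger opening in m; "gripper_force": force on a finger pad.
Only numpy, scipy, OpenCV 4.12 (cv2) and the standard library are available. Lean on these libraries where they do the work, as an engineer would, in place of code of your own. Each camera call takes 0.05 s, during which the arm holds its last target. There are 200 camera calls.

## Task

Clear the dry dark walnut frame sides off the drying racks into the green tray, then lay every freshly oiled pale oak side level across its own rack - long ones on the wide rack, short ones on the narrow rack - square to the two rails and centred between the side fences so that each end bears on a rail, well spread along the rails with at least a centimetre of air between neighbours. When all of that is done, switch the fan fully on by pushing its red-knobbed lever over, away from the robot. Leave the can, glue bottle, mallet and chisel where they are.

Things in the scene. Friction and masses are not known exactly. Their poses are not given: they have to be found in the camera images.
- L1_mid (a point): centre of a long pale oak picture-frame side, freshly oiled: a straight bar 120 x 26 x 22 mm (x along its length, z through its 22 mm height, upward at the start), 50 g. Starts lying flat on the bench to the robot's right. May be absent.
- L2_mid (a point): centre of a long pale oak picture-frame side, freshly oiled: a straight bar 120 x 26 x 22 mm (x along its length, z through its 22 mm height, upward at the start), 50 g. Starts lying flat on the bench to the robot's right. May be absent.
- L3_mid (a point): centre of a long pale oak picture-frame side, freshly oiled: a straight bar 120 x 26 x 22 mm (x along its length, z through its 22 mm height, upward at the start), 50 g. Starts lying flat on the bench to the robot's right. May be absent.
- S1_mid (a point): centre of a short pale oak picture-frame side, freshly oiled: a straight bar 80 x 26 x 22 mm (x along its length, z through its 22 mm height, upward at the start), 33 g. Starts lying flat on the bench to the robot's right. May be absent.
- S2_mid (a point): centre of a short pale oak picture-frame side, freshly oiled: a straight bar 80 x 26 x 22 mm (x along its length, z through its 22 mm height, upward at the start), 33 g. Starts lying flat on the bench to the robot's right. May be absent.
- DL_mid (a point): centre of a long dark walnut picture-frame side, dry, left on the rack from the last batch: a straight bar 120 x 26 x 22 mm (x along its length, z through its 22 mm height, upward at the start), 50 g. Starts lying across the rails of the wide rack. May be absent.
- DS_mid (a point): centre of a short dark walnut picture-frame side, dry, left on the rack from the last batch: a straight bar 80 x 26 x 22 mm (x along its length, z through its 22 mm height, upward at the start), 33 g. Starts lying across the rails of the narrow rack. May be absent.
- wide_rack_top (a point): wide drying rack, fixed, for long (120 mm) pieces: two aluminium rails 10 x 280 mm along this point's x, 90 mm apart between centre lines, tops 50 mm above the bench, 8 mm base under them. Dark fence all round, 4 mm thick, top 12 mm above the rails (144 mm inside across the rails, 280 mm along). Site: middle of the rack, level with the rail tops, z up. The racks stand in either order.
- narrow_rack_top (a point): narrow drying rack, fixed, for short (80 mm) pieces: two aluminium rails 10 x 280 mm along this point's x, 54 mm apart between centre lines, tops 50 mm above the bench, 8 mm base under them. Dark fence all round, 4 mm thick, top 12 mm above the rails (104 mm inside across the rails, 280 mm along). Site: middle of the rack, level with the rail tops, z up. The racks stand in either order.
- tray: green open tray, fixed: 200 (x) x 160 (y) x 30 mm high outside, walls and floor 5 mm thick; origin at the centre of its underside, at bench height. To the robot's left.
- fan_switch (a joint): fan switch lever angle, rad: 0 = off (knob leaning towards its own -x, roughly to the robot), 0.8 = fully on (knob leaning to +x, away from the robot). Pivot 22 mm above the bench; stays where it is left; a push of about 1 N at the knob, following its arc, moves it (a rubbery fingertip pushed straight may drag on the knob).
- fan_switch_tip (a point): centre of the red ball knob (26 mm diameter) on the end of the fan switch's thin lever, 80 mm from the pivot. The lever leans about 0.4 rad off upright to either side, so the knob is about 96 mm above the bench at both ends.
- oil_can: bystander: steel can, 64 mm diameter, 90 mm high; origin at its foot.
- glue: bystander: yellow glue bottle, 52 mm diameter, 130 mm high; origin at its foot.
- mallet: bystander: wooden joiner's mallet lying down, 250 mm long along x, head 60 x 100 x 60 mm at +x; origin at its underside.
- chisel: bystander: chisel lying down, 230 mm long along x, 24 mm thick handle at -x; origin at its underside.

How it is judged:
On the way, in this order (a step that is already met when the one before it is completed fails the run):
1. walnut sides are in the tray and all oak sides lie across their racks (x of L1_mid in the frame of wide_rack_top between -0.135 and 0.135 m and y of L1_mid in the frame of wide_rack_top between -0.015 and 0.015 m and z of L1_mid in the frame of wide_rack_top between 0.007 and 0.017 m and angle between the x axis of each of L1_mid, L2_mid, L3_mid and the y axis of wide_rack_top, either way round below 0.25 rad and angle between L1_mid's own x axis and vertical between 1.5008 and 1.6408 rad and x of L2_mid in the frame of wide_rack_top between -0.135 and 0.135 m and y of L2_mid in the frame of wide_rack_top between -0.015 and 0.015 m and z of L2_mid in the frame of wide_rack_top between 0.007 and 0.017 m and angle between L2_mid's own x axis and vertical between 1.5008 and 1.6408 rad and x of L3_mid in the frame of wide_rack_top between -0.135 and 0.135 m and y of L3_mid in the frame of wide_rack_top between -0.015 and 0.015 m and z of L3_mid in the frame of wide_rack_top between 0.007 and 0.017 m and angle between L3_mid's own x axis and vertical between 1.5008 and 1.6408 rad and x of S1_mid in the frame of narrow_rack_top between -0.135 and 0.135 m and y of S1_mid in the frame of narrow_rack_top between -0.015 and 0.015 m and z of S1_mid in the frame of narrow_rack_top between 0.007 and 0.017 m and angle between the x axis of each of S1_mid, S2_mid and the y axis of narrow_rack_top, either way round below 0.25 rad and angle between S1_mid's own x axis and vertical between 1.5008 and 1.6408 rad and x of S2_mid in the frame of narrow_rack_top between -0.135 and 0.135 m and y of S2_mid in the frame of narrow_rack_top between -0.015 and 0.015 m and z of S2_mid in the frame of narrow_rack_top between 0.007 and 0.017 m and angle between S2_mid's own x axis and vertical between 1.5008 and 1.6408 rad and x of DL_mid in the frame of tray between -0.095 and 0.095 m and y of DL_mid in the frame of tray between -0.075 and 0.075 m and z of DL_mid in the frame of tray between 0 and 0.05 m and x of DS_mid in the frame of tray between -0.095 and 0.095 m and y of DS_mid in the frame of tray between -0.075 and 0.075 m and z of DS_mid in the frame of tray between 0 and 0.05 m and distance between L1_mid and L2_mid above 0.034 m and distance between each of L1_mid, L2_mid and L3_mid above 0.034 m and distance between S1_mid and S2_mid above 0.034 m and linear speed of each of L1, L2, L3, S1, S2, DL, DS below 0.02 m/s), for 0.2 s.
2. the fan is switched on (value of joint fan_switch above 0.68 rad), for 0.1 s.
At the end, for the whole second after the job is handed in: Walnut sides in the tray; each oak side at rest, level, across both rails of its rack (long: wide, short: narrow), between its fences, centre within 15 mm of the middle line and 135 mm of mid-rail, square within 0.25 rad; neighbours' centres over 34 mm apart; fan lever beyond 0.68 rad (all of step 1 and value of joint fan_switch above 0.68 rad); the robot touches nothing.
It fails at once if the oil_can is moved more than 40 mm or tipped over (distance of oil_can from where it was at the start of the episode above 0.04 m or angle between oil_can's own z axis and vertical above 0.5 rad).
It fails at once if the glue is moved more than 40 mm or tipped over (distance of glue from where it was at the start of the episode above 0.04 m or angle between glue's own z axis and vertical above 0.5 rad).
It fails at once if the mallet is moved more than 40 mm or tipped over (distance of mallet from where it was at the start of the episode above 0.04 m or angle between mallet's own z axis and vertical above 0.5 rad).
It fails at once if the chisel is moved more than 40 mm or tipped over (distance of chisel from where it was at the start of the episode above 0.04 m or angle between chisel's own z axis and vertical above 0.5 rad).
Of L1, L2, L3, S1, S2 only 3 to 5 are there at a start; the rules pass over those that are not, and their reading is None.
Of DL, DS only 1 to 2 are there at a start; the rules pass over those that are not, and their reading is None.
At some moment in a run one of L1, L2, L3, S1, S2 may be knocked a few centimetres aside while the robot is not near it.
Once in a run the grip may slacken for a moment while it holds something.
It also fails if it takes over 210 s, if anything falls off the work surface, if the arm or the gripper's body presses on something with over 40 N, if the wrist force passes 120 N, or if a joint passes its speed limit or range.

## Working session

There is one attempt and no reset: what is moved stays moved. The work goes in short steps, Python scripts to look and compute and a shell command to move; the robot and the scene stay as the last step left them, time stands still between calls to the robot, and variables do not carry over. Pictures are saved under pics/ and viewed, at most 14 in all, crops included, and the job is handed in when it is done.

```bash
ls; mkdir -p pics; python3 - <<'E'
from rig import bot
import cv2,json
s=bot.get_state();print({k:s[k] for k in('t','position','tcp_rot','finger_gap')})
for n in('scene','side'):
    im=bot.capture(n);cv2.imwrite(f'pics/{n}0.png',im);cv2.imwrite(f'pics/{n}0b.png',cv2.resize(im,(800,600),interpolation=cv2.INTER_CUBIC))
    c=bot.calibration(n);print(n,c)
E
```

```text
pics
{'t': 0.0, 'position': array([ 0.14708573, -0.55538874,  0.25538986]), 'tcp_rot': array([[ 9.66697396e-01,  2.55922042e-01, -2.31235533e-04],
       [ 2.55922026e-01, -9.66695667e-01,  1.84513123e-03],
       [ 2.48675366e-04, -1.84286183e-03, -9.99998271e-01]]), 'finger_gap': 0.08520766890634565}
scene {'mtx': array([[420.90628698,   0.        , 256.83526883],
       [  0.        , 420.90628698, 193.01079457],
       [  0.        ,   0.        ,   1.        ]]), 'extrinsics': array([[-0.71433815,  0.38339298, -0.58543217,  1.31314767],
       [ 0.69957255,  0.41258964, -0.58341069,  0.79119937],
       [ 0.01786768, -0.82630479, -0.56293973,  0.79991209],
       [ 0.        ,  0.        ,  0.        ,  1.        ]])}
side {'mtx': array([[357.4573856 ,   0.        , 253.84989719],
       [  0.        , 357.4573856 , 184.17513514],
       [  0.        ,   0.        ,   1.        ]]), 'extrinsics': array([[-0.93100764, -0.18548709,  0.31435538,  0.29080577],
       [-0.3648552 ,  0.44870639, -0.81580834,  0.76515022],
       [ 0.01026865, -0.874218  , -0.48542501,  0.53657363],
       [ 0.        ,  0.        ,  0.        ,  1.        ]])}
```

View pics/scene0b.png

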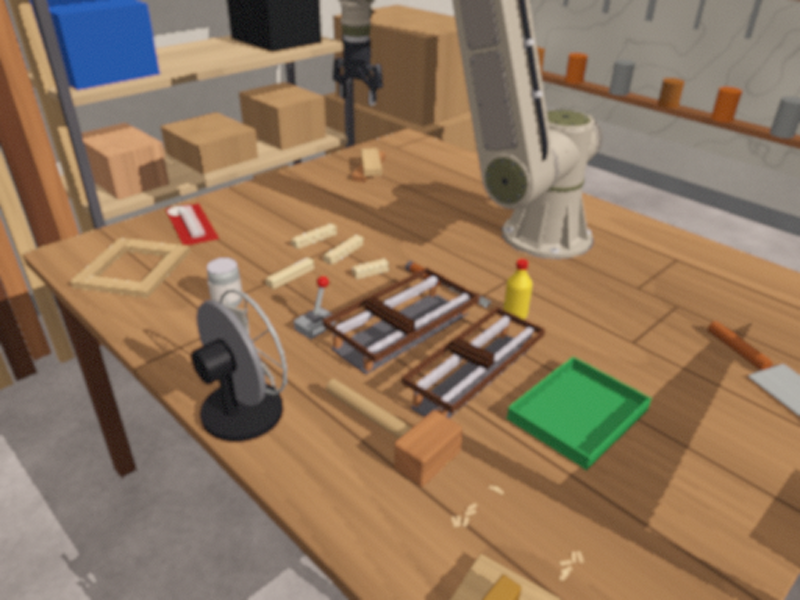

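View pics/side0b.png

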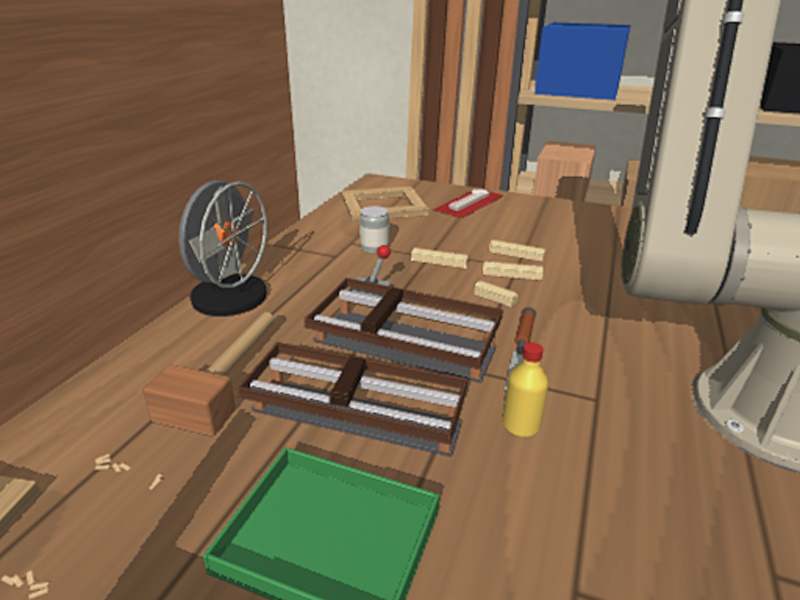

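Scene and side both show four pale oak bars, right of the racks, at about side (439,258), (517,251), (513,270), (495,293) in the 800-px view. One walnut lies on each rack. I'll enlarge both views next.

```bash
python3 - <<'E'
import cv2,numpy as np
a=cv2.imread('pics/scene0.png');b=cv2.imread('pics/side0.png')
def crop(im,x,y,w,h,s):
    c=cv2.resize(im[y:y+h,x:x+w],None,fx=s,fy=s,interpolation=cv2.INTER_CUBIC)
    for i in range(x-x%20+20,x+w,20):
        cv2.putText(c,str(i),((i-x)*s,8),0,.3,(255,255,255),1);c[::6,(i-x)*s]=(255,255,0)
    for i in range(y-y%20+20,y+h,20):
        cv2.putText(c,str(i),(0,(i-y)*s),0,.3,(255,255,255),1);c[(i-y)*s,::6]=(255,255,0)
    return c
cv2.imwrite('pics/c1.png',crop(a,160,135,198,140,4))
cv2.imwrite('pics/c2.png',crop(b,150,145,198,150,4))
E
```

```text
(no output)
```

View pics/c1.png

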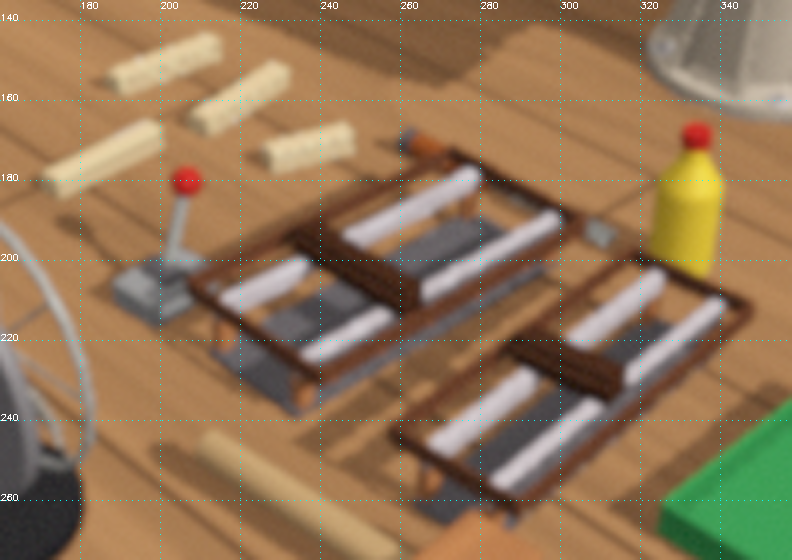

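View pics/c2.png

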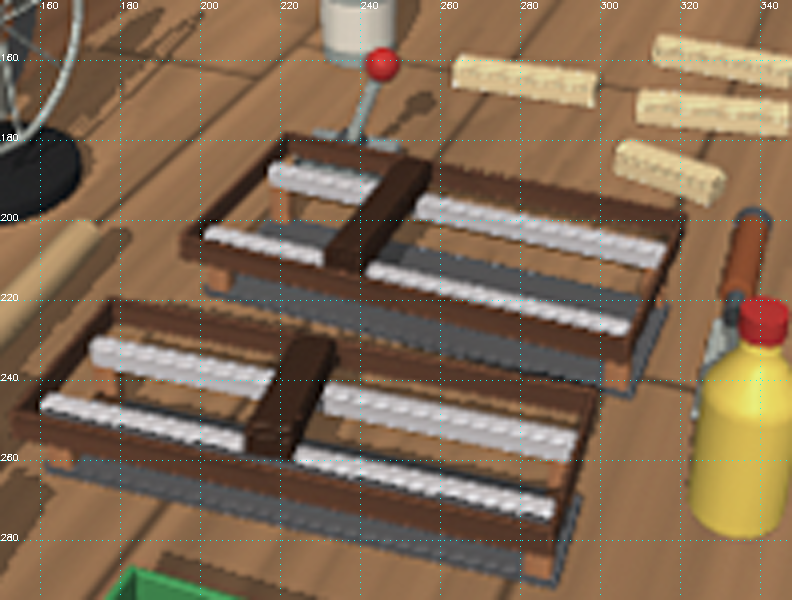

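Four oak bars: A (upper), B, D long, and a clearly shorter C. The wide rack is the one beside the fan lever; the narrow one is towards the tray, with a walnut on each. Now the positions.

```bash
cat > h.py <<'E'
from rig import bot
import numpy as np,cv2
CAL={n:bot.calibration(n) for n in('scene','side')}
def ray(n,u,v,c=None):
    c=c or CAL[n];K=c['mtx'];E=c['extrinsics'];x=(u-K[0,2])/K[0,0];y=(v-K[1,2])/K[1,1]
    if n=='wrist':
        r=np.hypot(x,y);d=np.array([x/r*np.sin(r),y/r*np.sin(r),np.cos(r)])if r>1e-9 else np.array([0,0,1.])
    else:d=np.array([x,y,1.])
    return E[:3,3],E[:3,:3]@d
def at(n,u,v,z,c=None):
    o,d=ray(n,u,v,c);return o+d*(z-o[2])/d[2]
E
python3 - <<'E'
from h import *
np.set_printoptions(precision=4,suppress=True)
a=lambda x,y,z:at('scene',x/4+160,y/4+135,z)[:2]
b=lambda x,y,z:at('side',x/4+150,y/4+145,z)[:2]
for nm,A,B in[('wide',[(190,280),(445,150),(582,222),(325,378)],[(288,135),(685,212),(632,345),(185,240)]),
 ('narrow',[(392,432),(640,255),(752,305),(518,505)],[(110,300),(595,392),(555,540),(18,412)])]:
    for p,q in zip(A,B):print(nm,a(*p,.062),b(*q,.062))
    print(' mid',np.mean([a(*p,.062) for p in A],0),np.mean([b(*p,.062) for p in B],0))
for nm,f,P in[('A',a,[(112,75),(217,40)]),('B',a,[(192,115),(285,65)]),('S',a,[(266,152),(350,128)]),('D',a,[(45,177),(158,124)]),
 ('D',b,[(457,65),(597,85)]),('B',b,[(640,97),(788,112)]),('S',b,[(617,150),(722,180)])]:
    p,q=[f(*x,.022) for x in P];print(nm,(p+q)/2,np.linalg.norm(p-q),np.degrees(np.arctan2(*(q-p)[::-1])))
for nm,f,P in[('DL',a,[(303,235),(412,295)]),('DL',b,[(414,163),(345,258)]),('DS',a,[(522,338),(615,388)]),('DS',b,[(318,340),(268,438)])]:
    p,q=[f(*x,.072) for x in P];print(nm,(p+q)/2,np.linalg.norm(p-q),np.degrees(np.arctan2(*(q-p)[::-1])))
print('knob',a(187,180,.096),b(382,64,.096))
for p in[(575,360),(650,403),(588,465),(510,408)]:print('tray',at('scene',p[0]*.64,p[1]*.64,.03)[:2])
for p in[(290,450),(437,492)]:print('tray',at('side',p[0]*.64,p[1]*.64,.03)[:2])
print('glue top',a(697,125,.13),b(763,300,.13))
print('chisel',b(755,215,.02),b(705,360,.01),'can top',at('side',374*.64,213*.64,.09)[:2],'mallet hd',at('side',185*.64,382*.64,.06)[:2],at('scene',430*.64,440*.64,.06)[:2])
E
```

```text
wide [ 0.6978 -0.0283] [ 0.6922 -0.0275]
wide [ 0.4247 -0.028 ] [ 0.4116 -0.0305]
wide [0.4234 0.1209] [0.4088 0.1218]
wide [0.7024 0.1249] [0.6909 0.1205]
 mid [0.5621 0.0474] [0.5509 0.0461]
narrow [0.7082 0.1968] [0.6989 0.1935]
narrow [0.4256 0.1808] [0.4169 0.1698]
narrow [0.4156 0.2776] [0.4055 0.2824]
narrow [0.6992 0.3008] [0.6885 0.298 ]
 mid [0.5622 0.239 ] [0.5525 0.2359]
A [ 0.4514 -0.3744] 0.11869342957881682 174.00535487045332
B [ 0.4396 -0.2781] 0.12574797171730154 -173.75581677744745
S [ 0.4535 -0.1671] 0.08507280758990754 166.31935105478186
D [ 0.5975 -0.277 ] 0.12588618794250087 -177.71084581834705
D [ 0.5902 -0.2646] 0.11900602640743836 -176.0137080242651
B [ 0.4358 -0.2704] 0.11626259921846374 -170.55135442164638
S [ 0.4472 -0.1596] 0.08308144855212936 169.6107469999512
DL [0.6031 0.0515] 0.11166040056911196 93.21705368260939
DL [0.5872 0.0542] 0.12287133142953387 91.99464346864538
DS [0.5769 0.2363] 0.08030384885457897 93.53309441072464
DS [0.5601 0.237 ] 0.08359095717743796 97.67692002912848
knob [ 0.6448 -0.0952] [ 0.6483 -0.0938]
tray [0.4111 0.3499]
tray [0.4162 0.5037]
tray [0.6141 0.5064]
tray [0.6012 0.3461]
tray [0.5903 0.3443]
tray [0.4037 0.3381]
glue top [0.334  0.1558] [0.3403 0.1526]
chisel [ 0.3761 -0.1155] [0.377  0.0494] can top [ 0.7472 -0.2775] mallet hd [0.7667 0.3147] [0.7744 0.3227]
```

```bash
python3 -m creep '[[0,0,0,0,0,0.086,-1],[0,0,0,0,0,0.086,-1],[0,0,0,0,0,0.086,-1],[0.025,-0.025,-0.004,0,0,0,-1],[0.025,-0.025,-0.004,0,0,0,-1],[0.025,-0.025,-0.004,0,0,0,-1],[0.025,-0.025,-0.004,0,0,0,-1],[0.025,-0.025,-0.004,0,0,0,-1],[0.025,-0.025,-0.004,0,0,0,-1]]' 40; python3 -m creep '[[0.025,-0.025,-0.004,0,0,0,-1],[0.025,-0.025,-0.004,0,0,0,-1],[0.025,-0.025,-0.004,0,0,0,-1],[0.025,-0.025,-0.004,0,0,0,-1],[0.025,-0.025,-0.004,0,0,0,-1],[0.025,-0.025,-0.004,0,0,0,-1],[0,0,0,0,0,0,-1],[0,0,0,0,0,0,-1]]'
cat >> h.py <<'E'
import pickle
def look(fn):
    c=bot.calibration('wrist');im=bot.capture('wrist');pickle.dump(c,open(f'pics/{fn}.pkl','wb'))
    cv2.imwrite(f'pics/{fn}.png',im);cv2.imwrite(f'pics/{fn}b.png',cv2.resize(im,(800,600),interpolation=cv2.INTER_CUBIC))
E
python3 -c "
from h import *
look('w1');print(bot.calibration('wrist'))"
```

```text
t: 0.85
position: [0.2978, -0.4042, 0.2801]
tcp_rot: [[1.0, 0.0, -0.0], [0.0, -1.0, 0.001], [-0.0, -0.001, -1.0]]
ft_force: [1.2, -0.8, -0.1]
finger_gap: 0.0856
gripper_force: 0.0
t: 1.52
position: [0.4479, -0.2542, 0.3041]
tcp_rot: [[1.0, 0.005, -0.0], [0.005, -1.0, 0.0], [-0.0, -0.0, -1.0]]
ft_force: [-0.7, -0.0, 0.7]
finger_gap: 0.0854
gripper_force: 0.0
{'mtx': array([[297.31863964,   0.        , 257.82243134],
       [  0.        , 297.31863964, 191.92738214],
       [  0.        ,   0.        ,   1.        ]]), 'extrinsics': array([[ 2.77305805e-03, -9.54477973e-01, -2.98268517e-01,
         5.23819339e-01],
       [-9.99994848e-01, -3.12916851e-03,  7.16396961e-04,
        -2.54071418e-01],
       [-1.61711757e-03,  2.98264994e-01, -9.54481733e-01,
         4.22369676e-01],
       [ 0.00000000e+00,  0.00000000e+00,  0.00000000e+00,
         1.00000000e+00]])}
```

View pics/w1b.png

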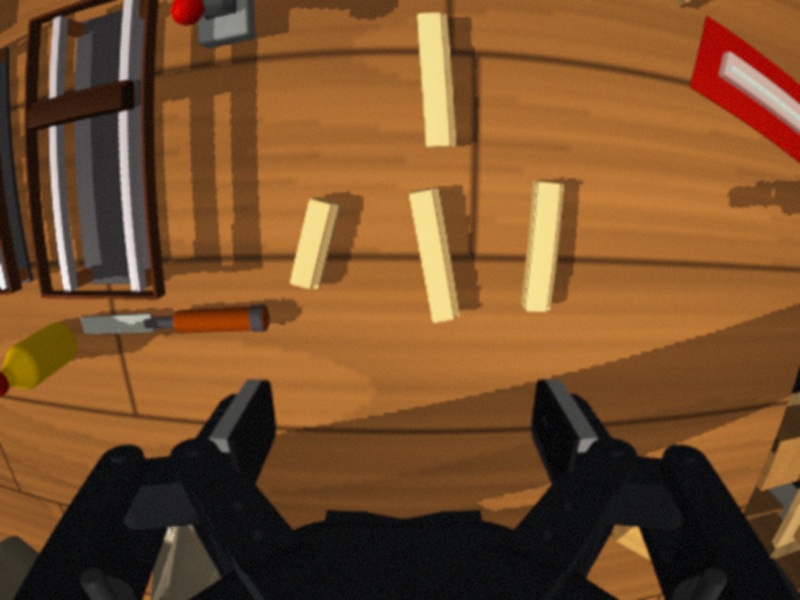

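The wrist view shows D (431,14)-(440,146), B (425,190)-(443,320), A (547,182)-(537,310), S (323,201)-(305,287), and the wide rack's near corners at (42,296) and (160,297).

```bash
python3 - <<'E'
from h import *
np.set_printoptions(precision=4,suppress=True)
c=pickle.load(open('pics/w1.pkl','rb'))
w=lambda p,z:at('wrist',p[0]*.64,p[1]*.64,z,c)[:2]
for n,p,q in[('D',(440,146),(431,14)),('B',(443,320),(425,190)),('A',(536,310),(547,182)),('S',(305,287),(323,201))]:
    p,q=w(p,.022),w(q,.022);print(n,(p+q)/2,np.linalg.norm(p-q),np.degrees(np.arctan2(*(q-p)[::-1])))
for p in[(42,296),(160,297),(32,20),(152,-5)]:print('wide',w(p,.062))
print('rail',w((60,285),.05),w((57,20),.05),w((138,282),.05),w((128,5),.05))
print('DL',w((32,117),.072),w((130,94),.072),'knob',w((187,10),.096),'chisel',w((265,318),.02),w((82,325),.01))
E
```

```text
D [ 0.5956 -0.2798] 0.11834089927895826 3.942105258668888
B [ 0.4394 -0.2807] 0.11930387060824603 8.905503699137016
A [ 0.4497 -0.3785] 0.11870090274147438 -0.9097554464222337
S [ 0.4503 -0.1736] 0.08007311650346187 -13.970040708459436
wide [0.4143 0.1177]
wide [ 0.4136 -0.0356]
wide [0.6978 0.1123]
wide [ 0.6841 -0.0371]
rail [0.4224 0.0984] [0.6928 0.086 ] [ 0.4245 -0.0056] [ 0.6853 -0.004 ]
DL [0.5931 0.0959] [ 0.5935 -0.0251] knob [ 0.6492 -0.0903] chisel [ 0.3803 -0.1224] [0.3639 0.1124]
```

```bash
python3 -m creep '[[0.0175,-0.034,0,0,0,0,-1],[0.0175,-0.034,0,0,0,0,-1],[0.0175,-0.034,0,0,0,0,-1],[0.0175,-0.034,0,0,0,0,-1],[0.0175,-0.034,0,0,0,0,-1],[0.0175,-0.034,0,0,0,0,-1],[0.0175,-0.034,0,0,0,0,-1],[0.0175,-0.034,0,0,0,0,-1]]' >/dev/null; python3 -m creep '[[0,0,0,0,0,-0.12,-1],[0,0,0,0,0,-0.12,-1],[0,0,0,0,0,-0.12,-1],[0,0,0,0,0,-0.12,-1],[0,0,0,0,0,-0.12,-1],[0,0,0,0,0,-0.12,-1],[0,0,0,0,0,-0.12,-1]]' >/dev/null; python3 -m creep '[[0,0,0,0,0,-0.12,-1],[0,0,0,0,0,-0.12,-1],[0,0,0,0,0,-0.12,-1],[0,0,0,0,0,-0.12,-1],[0,0,0,0,0,-0.12,-1],[0,0,0,0,0,-0.125,-1],[0,0,0,0,0,0,-0.2],[0,0,0,0,0,0,-0.2]]'
python3 -c "
from h import *
look('w2')"
```

```text
t: 3.48
position: [0.5864, 0.015, 0.3039]
tcp_rot: [[0.011, 1.0, -0.001], [1.0, -0.011, -0.0], [-0.0, -0.001, -1.0]]
ft_force: [0.1, -0.3, 0.3]
finger_gap: 0.064
gripper_force: 0.0
```

View pics/w2b.png

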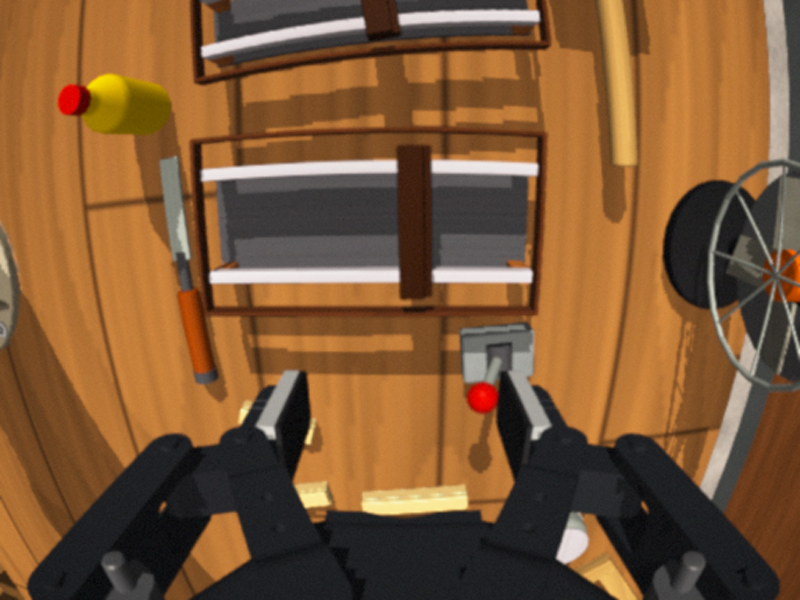

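The wide rack's outer corners are at (193,140), (545,133), (535,315) and (208,313); DL runs (413,147)-(415,298) and the knob is at (482,397).

```bash
python3 - <<'E'
from h import *
np.set_printoptions(precision=4,suppress=True)
c=pickle.load(open('pics/w2.pkl','rb'))
w=lambda p,z:at('wrist',p[0]*.64,p[1]*.64,z,c)[:2]
P=[w(p,.062) for p in[(193,140),(545,133),(535,315),(208,313)]];print(*P,np.mean(P,0))
R=[w(p,.05) for p in[(203,174),(537,169),(532,276),(211,277)]];print(*R,np.mean(R,0))
print('narrow',w((198,80),.062),w((547,46),.062))
p,q=w((413,147),.072),w((415,298),.072);print('DL',p,q,(p+q)/2)
print('knob',w((482,397),.096))
E
```

```text
[0.417  0.1181] [0.6994 0.1157] [ 0.6979 -0.0346] [ 0.4165 -0.0303] [0.5577 0.0422]
[0.4193 0.089 ] [0.6967 0.0864] [ 0.6963 -0.0038] [ 0.4184 -0.001 ] [0.5577 0.0427]
narrow [0.4226 0.1681] [0.7019 0.1874]
DL [0.5954 0.1016] [ 0.5962 -0.0155] [0.5958 0.043 ]
knob [ 0.6497 -0.0924]
```

```bash
python3 -m creep '[[0.028,0.0095,0,0,0,0,-0.2],[0,0,0.035,0,0,0,-0.2],[0,0,0.035,0,0,0,-0.2],[0,0,0.035,0,0,0,-0.2],[0,0,0.035,0,0,0,-0.2],[0,0,0.035,0,0,0,-0.2],[0,0,0.03,0,0,0,-0.2],[0,0,0.019,0,0,0,-0.2],[0,0,0,0,0,0,-0.2]]'; python3 -m creep '[[0,0,0,0,0,0,1],[0,0,0,0,0,0,1],[0,0,0,0,0,0,1],[0,0,0,0,0,0,1],[0,0,0,0,0,0,1],[0,0,0,0,0,0,1]]' 50
```

```text
t: 4.28
position: [0.5926, 0.0441, 0.0752]
tcp_rot: [[0.008, 1.0, -0.009], [1.0, -0.008, 0.0], [0.0, -0.009, -1.0]]
ft_force: [0.1, -0.1, -0.0]
finger_gap: 0.0513
gripper_force: 0.0
t: 4.78
position: [0.5976, 0.0442, 0.0821]
tcp_rot: [[0.005, 1.0, 0.003], [1.0, -0.005, -0.0], [-0.0, 0.003, -1.0]]
ft_force: [-0.1, 0.5, 6.5]
finger_gap: 0.0249
gripper_force: 51.8
```

```bash
python3 -m creep '[[0,0,-0.03,0,0,0,1],[0,0,-0.03,0,0,0,1],[0,0,-0.03,0,0,0,1],[0,0,-0.03,0,0,0,1]]'; python3 -m creep '[[0.038,-0.0127,0,0,0,0,1],[0.038,-0.0127,0,0,0,0,1],[0.038,-0.0127,0,0,0,0,1],[0.038,-0.0127,0,0,0,0,1],[0.038,-0.0127,0,0,0,0,1],[0.038,-0.0127,0,0,0,0,1],[0.038,-0.0127,0,0,0,0,1],[0.038,-0.0127,0,0,0,0,1],[0.038,-0.0127,0,0,0,0,1],[0.038,-0.0127,0,0,0,0,1]]'; python3 -m creep '[[0,0,0,0,0,0,1],[0,0,0.03,0,0,0,1],[0,0,0.03,0,0,0,1],[0,0,0.03,0,0,0,1]]'
```

```text
t: 5.12
position: [0.596, 0.0445, 0.2017]
tcp_rot: [[0.005, 1.0, -0.0], [1.0, -0.005, -0.0], [-0.0, -0.0, -1.0]]
ft_force: [0.3, -0.4, 0.1]
finger_gap: 0.0249
gripper_force: 51.0
t: 5.95
position: [0.4702, 0.4269, 0.2006]
tcp_rot: [[0.005, 1.0, 0.0], [1.0, -0.005, 0.0], [0.0, 0.0, -1.0]]
ft_force: [1.5, -0.5, -0.1]
finger_gap: 0.0247
gripper_force: 51.0
t: 6.28
position: [0.4713, 0.4257, 0.11]
tcp_rot: [[0.004, 1.0, 0.002], [1.0, -0.004, 0.001], [0.001, 0.002, -1.0]]
ft_force: [0.6, -0.3, 0.4]
finger_gap: 0.0251
gripper_force: 51.0
```

```bash
python3 -m creep '[[0,0,0.03,0,0,0,1],[0,0,0.025,0,0,0,1],[0,0,0.017,0,0,0,1],[0,0,0,0,0,0,1],[0,0,0,0,0,0,0],[0,0,0,0,0,0,0],[0,0,0,0,0,0,0],[0,0,0,0,0,0,0]]'; python3 -m creep '[[0,0,-0.02,0,0,0,0],[0,0,-0.04,0,0,0,0],[0,0,-0.04,0,0,0,0],[0,0,-0.04,0,0,0,0],[0,0,-0.04,0,0,0,0],[0,0,-0.04,0,0,0,0]]' ; python3 -m creep '[[-0.0366,0.014,0,0,0,0,0],[-0.0366,0.014,0,0,0,0,0],[-0.0366,0.014,0,0,0,0,0],[-0.0366,0.014,0,0,0,0,0],[-0.0366,0.014,0,0,0,0,0],[-0.0366,0.014,0,0,0,0,0],[-0.0366,0.014,0,0,0,0,0],[0,0,0,0,0,0,0],[0,0,0,0,0,0,0]]'
python3 -c "
from h import *
look('w3')"
```

```text
t: 6.95
position: [0.4717, 0.4252, 0.039]
tcp_rot: [[0.005, 1.0, 0.001], [1.0, -0.005, 0.001], [0.001, 0.001, -1.0]]
ft_force: [-0.5, -0.2, 1.0]
finger_gap: 0.0425
gripper_force: 0.0
t: 7.45
position: [0.471, 0.4248, 0.2609]
tcp_rot: [[0.005, 1.0, 0.001], [1.0, -0.005, 0.001], [0.001, 0.001, -1.0]]
ft_force: [0.8, 0.7, 0.1]
finger_gap: 0.0429
gripper_force: 0.0
t: 8.2
position: [0.5687, 0.1662, 0.2587]
tcp_rot: [[0.009, 1.0, 0.001], [1.0, -0.009, 0.0], [0.0, 0.001, -1.0]]
ft_force: [0.3, 0.4, -0.4]
finger_gap: 0.0426
gripper_force: 0.0
```

View pics/w3b.png

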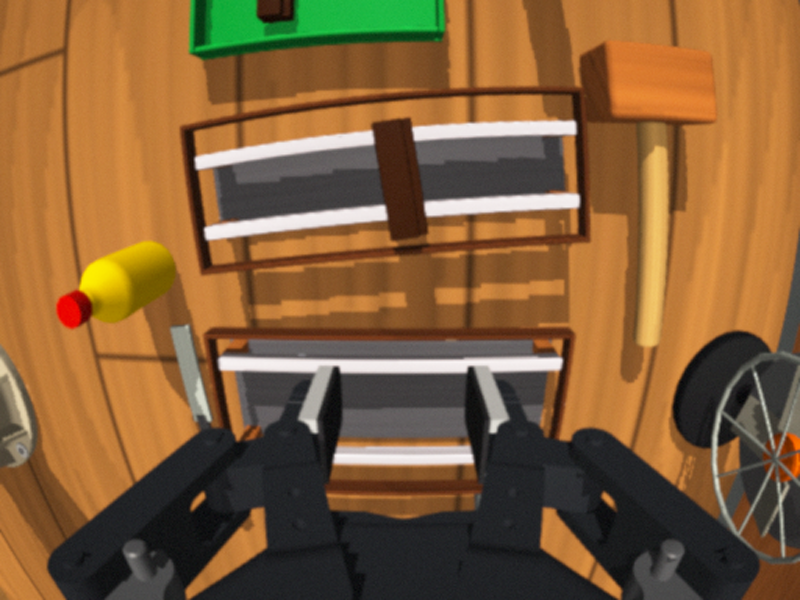

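The narrow rack's corners are at (182,128), (581,90), (587,241) and (204,272); DS runs (393,121)-(408,237). The first walnut is in the tray.

```bash
python3 - <<'E'
from h import *
np.set_printoptions(precision=4,suppress=True)
c=pickle.load(open('pics/w3.pkl','rb'))
w=lambda p,z:at('wrist',p[0]*.64,p[1]*.64,z,c)[:2]
P=[w(p,.062) for p in[(182,128),(581,90),(587,241),(204,272)]];print(*P,np.mean(P,0))
R=[w(p,.05) for p in[(197,162),(576,127),(578,201),(206,233)]];print(*R,np.mean(R,0))
p,q=w((393,121),.072),w((408,237),.072);print('DS',p,q,(p+q)/2,np.degrees(np.arctan2(*(p-q)[::-1])))
E
```

```text
[0.4123 0.2757] [0.6949 0.2971] [0.7032 0.1886] [0.4218 0.1684] [0.558  0.2324]
[0.4179 0.2499] [0.6956 0.271 ] [0.6989 0.2164] [0.4213 0.1958] [0.5584 0.2333]
DS [0.5641 0.2689] [0.5732 0.192 ] [0.5687 0.2304] 96.70246037456162
```

```bash
python3 -m creep '[[0.032,0,0,0,0,0,-0.15],[0.032,0,0,0,0,0,-0.15],[0,0,0,0,0,-0.105,-0.15],[0,0,0.04,0,0,0,-0.15],[0,0,0.04,0,0,0,-0.15],[0,0,0.04,0,0,0,-0.15],[0,0,0.035,0,0,0,-0.15],[0,0,0.023,0,0,0,-0.15],[0,0,0,0,0,0,-0.15]]'; python3 -m creep '[[0,0,0,0,0,0,1],[0,0,0,0,0,0,1],[0,0,0,0,0,0,1],[0,0,0,0,0,0,1],[0,0,0,0,0,0,1],[0,0,-0.03,0,0,0,1],[0,0,-0.03,0,0,0,1],[0,0,-0.03,0,0,0,1],[0,0,-0.03,0,0,0,1],[0,0,0,0,0,0,1]]' 50
```

```text
t: 9.0
position: [0.5632, 0.2332, 0.0746]
tcp_rot: [[-0.103, 0.995, -0.01], [0.995, 0.103, -0.002], [-0.001, -0.01, -1.0]]
ft_force: [0.4, -0.0, -0.0]
finger_gap: 0.0492
gripper_force: 0.0
t: 9.83
position: [0.5716, 0.2331, 0.2083]
tcp_rot: [[-0.1, 0.995, 0.012], [0.995, 0.1, 0.003], [0.002, 0.012, -1.0]]
ft_force: [1.6, 0.6, -0.3]
finger_gap: 0.0251
gripper_force: 52.1
```

```bash
python3 -m creep '[[0,0,0,0,0,0.1,1],[0.0386,-0.005,0,0,0,0,1],[0.0386,-0.005,0,0,0,0,1],[0.0386,-0.005,0,0,0,0,1],[0.0386,-0.005,0,0,0,0,1],[0.0386,-0.005,0,0,0,0,1],[0,0,0.035,0,0,0,1],[0,0,0.035,0,0,0,1],[0,0,0.035,0,0,0,1]]'; python3 -m creep '[[0,0,0.03,0,0,0,1],[0,0,0.018,0,0,0,1],[0,0,0.01,0,0,0,1],[0,0,0,0,0,0,1],[0,0,0,0,0,0,0],[0,0,0,0,0,0,0],[0,0,0,0,0,0,0],[0,0,0,0,0,0,0]]'; python3 -m creep '[[0,0,-0.02,0,0,0,0],[0,0,-0.04,0,0,0,0],[0,0,-0.04,0,0,0,0],[0,0,-0.04,0,0,0,0],[0,0,-0.04,0,0,0,0],[0,0,0,0,0,0,0]]'
```

```text
t: 10.58
position: [0.5436, 0.427, 0.0952]
tcp_rot: [[-0.002, 1.0, 0.003], [1.0, 0.002, 0.002], [0.002, 0.003, -1.0]]
ft_force: [0.5, -0.4, -1.0]
finger_gap: 0.0246
gripper_force: 52.1
t: 11.25
position: [0.5438, 0.4255, 0.038]
tcp_rot: [[0.0, 1.0, 0.001], [1.0, -0.0, 0.001], [0.001, 0.001, -1.0]]
ft_force: [0.4, -0.8, 0.3]
finger_gap: 0.0426
gripper_force: 0.0
t: 11.75
position: [0.5465, 0.4273, 0.2281]
tcp_rot: [[-0.0, 1.0, 0.013], [1.0, -0.0, 0.008], [0.008, 0.013, -1.0]]
ft_force: [1.3, 0.9, 1.3]
finger_gap: 0.0427
gripper_force: 0.0
```

```bash
python3 -m creep '[[-0.0375,-0.0055,-0.0042,0,0,0,-0.1],[-0.0375,-0.0055,-0.0042,0,0,0,-0.1],[-0.0375,-0.0055,-0.0042,0,0,0,-0.1],[-0.0375,-0.0055,-0.0042,0,0,0,-0.1],[-0.0375,-0.0055,-0.0042,0,0,0,-0.1],[-0.0375,-0.0055,-0.0042,0,0,0,-0.1],[-0.0375,-0.0055,-0.0042,0,0,0,-0.1],[-0.0375,-0.0055,-0.0042,0,0,0,-0.1],[-0.0375,-0.0055,-0.0042,0,0,0,-0.1]]'>/dev/null; python3 -m creep '[[-0.0375,-0.0055,-0.0042,0,0,0,-0.1],[-0.0375,-0.0055,-0.0042,0,0,0,-0.1],[-0.0375,-0.0055,-0.0042,0,0,0,-0.1],[-0.0375,-0.0055,-0.0042,0,0,0,-0.1],[-0.0375,-0.0055,-0.0042,0,0,0,-0.1],[-0.0375,-0.0055,-0.0042,0,0,0,-0.1],[-0.0375,-0.0055,-0.0042,0,0,0,-0.1],[-0.0375,-0.0055,-0.0042,0,0,0,-0.1],[-0.0375,-0.0055,-0.0042,0,0,0,-0.1]]'; python3 -m creep '[[0,0,0,0,0,0.12,-0.1],[0,0,0,0,0,0.12,-0.1],[0,0,0,0,0,0.12,-0.1],[0,0,0,0,0,0.12,-0.1],[0,0,0,0,0,0.12,-0.1],[0,0,0,0,0,0.12,-0.1],[0,0,0,0,0,0.12,-0.1]]'>/dev/null;  python3 -m creep '[[0,0,0,0,0,0.12,-0.1],[0,0,0,0,0,0.12,-0.1],[0,0,0,0,0,0.12,-0.1],[0,0,0,0,0,0.12,-0.1],[0,0,0,0,0,0.12,-0.1],[0,0,0,0,0,0.12,-0.1],[0,0,0,0,0,0,-0.1],[0,0,0,0,0,0,-0.1]]'
cat >> h.py <<'E'
def topdown(im,c,z,x0,x1,y0,y1,s=1000):
    """rectified view: row0 = x1 (far), col0 = y1 (left); s px per m"""
    X,Y=np.meshgrid(x1-np.arange(int((x1-x0)*s))/s,y1-np.arange(int((y1-y0)*s))/s,indexing='ij')
    E=np.linalg.inv(c['extrinsics']);K=c['mtx']
    p=np.stack([X,Y,np.full_like(X,z)],-1)@E[:3,:3].T+E[:3,3]
    r=np.hypot(p[...,0],p[...,1]);th=np.arctan2(r,p[...,2])
    u=K[0,0]*th*p[...,0]/r+K[0,2];v=K[1,1]*th*p[...,1]/r+K[1,2]
    return cv2.remap(im,u.astype('f4'),v.astype('f4'),cv2.INTER_LINEAR)
def bars(z=.022,box=(.33,.72,-.48,-.09)):
    c=bot.calibration('wrist');im=bot.capture('wrist');t=topdown(im,c,z,*box);cv2.imwrite('pics/top.png',t)
    hsv=cv2.cvtColor(t,cv2.COLOR_BGR2HSV)
    m=((hsv[...,1]<130)&(hsv[...,0]>15)&(hsv[...,0]<40)&(hsv[...,2]>140)).astype('u1')
    m=cv2.morphologyEx(m,cv2.MORPH_OPEN,np.ones((7,7)))
    for k in cv2.findContours(m,cv2.RETR_EXTERNAL,cv2.CHAIN_APPROX_NONE)[0]:
        if cv2.contourArea(k)<700:continue
        (u,v),(w,h),a=cv2.minAreaRect(k);B=cv2.boxPoints(((u,v),(w,h),a))
        e=max([B[1]-B[0],B[2]-B[1]],key=np.linalg.norm);d=np.array([-e[1],-e[0]])
        print('bar',np.round([box[1]-v/1000,box[3]-u/1000],4),np.round([w,h]),'yaw',round((np.degrees(np.arctan2(d[1],d[0]))+90)%180-90,1))
E
python3 -c "
from h import *
bars();print(bot.get_state()['position'])"
```

```text
t: 13.25
position: [0.4436, -0.2515, 0.2935]
tcp_rot: [[0.0, 1.0, 0.001], [1.0, -0.0, -0.001], [-0.001, 0.001, -1.0]]
ft_force: [1.4, 0.7, 0.2]
finger_gap: 0.0469
gripper_force: 0.0
t: 14.5
position: [0.4443, -0.2497, 0.2931]
tcp_rot: [[1.0, 0.014, 0.0], [0.014, -1.0, -0.0], [0.0, 0.0, -1.0]]
ft_force: [0.4, -0.0, -0.5]
finger_gap: 0.0472
gripper_force: 0.0
bar [ 0.4511 -0.1701] [20. 79.] yaw -15.5
bar [ 0.4394 -0.2804] [119.  25.] yaw 11.0
bar [ 0.4491 -0.3784] [ 26. 119.] yaw -1.9
bar [ 0.5967 -0.2797] [119.  25.] yaw 3.8
[ 0.44429028 -0.24967777  0.29301962]
```

```bash
python3 -m creep '[[0.0379,0.008,0,0,0,0,-0.3],[0.0379,0.008,0,0,0,0,-0.3],[0.0379,0.008,0,0,0,0,-0.3],[0.0379,0.008,0,0,0,0,-0.3],[0,0,0.04,0,0,-0.052,-0.3],[0,0,0.04,0,0,0,-0.3],[0,0,0.04,0,0,0,-0.3],[0,0,0.04,0,0,0,-0.3],[0,0,0.04,0,0,0,-0.3]]' ; python3 -m creep '[[0,0,0.035,0,0,0,-0.3],[0,0,0.02,0,0,0,-0.3],[0,0,0.007,0,0,0,-0.3],[0,0,0,0,0,0,-0.3],[0,0,0,0,0,0,1],[0,0,0,0,0,0,1],[0,0,0,0,0,0,1],[0,0,0,0,0,0,1],[0,0,0,0,0,0,1],[0,0,0,0,0,0,1]]' 50; python3 -m creep '[[0,0,-0.03,0,0,0,1],[0,0,-0.04,0,0,0,1],[0,0,-0.04,0,0,0,1],[0,0,-0.04,0,0,0,1],[0,0,-0.04,0,0,0,1],[0,0,0,0,0,0,1]]'
```

```text
t: 15.3
position: [0.5963, -0.2799, 0.091]
tcp_rot: [[0.998, 0.066, 0.0], [0.066, -0.998, -0.0], [0.0, 0.0, -1.0]]
ft_force: [-0.3, -0.3, 0.8]
finger_gap: 0.0557
gripper_force: 0.0
t: 16.13
position: [0.5979, -0.2811, 0.0337]
tcp_rot: [[0.998, 0.063, 0.004], [0.063, -0.998, -0.003], [0.004, 0.003, -1.0]]
ft_force: [-0.1, 0.4, 7.3]
finger_gap: 0.0247
gripper_force: 51.2
t: 16.63
position: [0.5995, -0.282, 0.2319]
tcp_rot: [[0.998, 0.063, 0.013], [0.063, -0.998, -0.009], [0.013, 0.009, -1.0]]
ft_force: [2.0, -1.0, 0.7]
finger_gap: 0.0245
gripper_force: 50.4
```

```bash
python3 -m creep '[[0,0,0,0,0,-0.1247,1],[0,0,0,0,0,-0.1247,1],[0,0,0,0,0,-0.1247,1],[0,0,0,0,0,-0.1247,1],[0,0,0,0,0,-0.1247,1],[0,0,0,0,0,-0.1247,1]]' >/dev/null; python3 -m creep '[[0,0,0,0,0,-0.1247,1],[0,0,0,0,0,-0.1247,1],[0,0,0,0,0,-0.1247,1],[0,0,0,0,0,-0.1247,1],[0,0,0,0,0,-0.1247,1],[0,0,0,0,0,-0.1247,1]]' ; python3 -m creep '[[0.0359,0.0042,0,0,0,0,1],[0.0359,0.0042,0,0,0,0,1],[0.0359,0.0042,0,0,0,0,1],[0.0359,0.0042,0,0,0,0,1],[0.0359,0.0042,0,0,0,0,1],[0.0359,0.0042,0,0,0,0,1],[0.0359,0.0042,0,0,0,0,1],[0.0359,0.0042,0,0,0,0,1],[0.0359,0.0042,0,0,0,0,1],[0,0,0,0,0,0,1]]'; python3 -m creep '[[0,0,0,0,0,0,1]]'
```

```text
t: 17.63
position: [0.5962, -0.28, 0.2214]
tcp_rot: [[0.005, 1.0, 0.001], [1.0, -0.005, -0.001], [-0.001, 0.001, -1.0]]
ft_force: [0.3, 0.4, 0.1]
finger_gap: 0.0247
gripper_force: 50.3
t: 18.47
position: [0.6379, 0.0491, 0.2214]
tcp_rot: [[0.005, 1.0, 0.001], [1.0, -0.005, 0.002], [0.002, 0.001, -1.0]]
ft_force: [-1.4, -0.9, -0.4]
finger_gap: 0.0246
gripper_force: 50.3
t: 18.55
position: [0.6377, 0.0448, 0.2212]
tcp_rot: [[0.008, 1.0, 0.001], [1.0, -0.008, -0.0], [-0.0, 0.001, -1.0]]
ft_force: [-0.0, -0.9, -1.2]
finger_gap: 0.0245
gripper_force: 50.3
```

```bash
python3 -m creep '[[-0.002,0,0.035,0,0,0,1],[0,0,0.035,0,0,0,1],[0,0,0.035,0,0,0,1],[0,0,0.02,0,0,0,1],[0,0,0.008,0,0,0,1],[0,0,0.005,0,0,0,1],[0,0,0,0,0,0,1]]'; python3 -m creep '[[0,0,0.002,0,0,0,0.3],[0,0,0,0,0,0,0],[0,0,0,0,0,0,0],[0,0,0,0,0,0,0],[0,0,-0.01,0,0,0,0],[0,0,-0.03,0,0,0,0],[0,0,-0.04,0,0,0,0],[0,0,-0.04,0,0,0,0],[0,0,-0.03,0,0,0,0]]'
```

```text
t: 19.13
position: [0.6373, 0.0392, 0.0843]
tcp_rot: [[0.013, 1.0, -0.0], [1.0, -0.013, -0.001], [-0.001, -0.0, -1.0]]
ft_force: [0.7, -1.1, -0.8]
finger_gap: 0.0245
gripper_force: 50.3
t: 19.88
position: [0.6383, 0.0407, 0.2353]
tcp_rot: [[0.011, 1.0, 0.004], [1.0, -0.011, -0.0], [-0.0, 0.004, -1.0]]
ft_force: [1.4, -0.0, 0.2]
finger_gap: 0.0427
gripper_force: 0.0
```

```bash
python3 -m creep '[[-0.0323,-0.0214,-0.0069,0,0,0,-0.3],[-0.0323,-0.0214,-0.0069,0,0,0,-0.3],[-0.0323,-0.0214,-0.0069,0,0,0,-0.3],[-0.0323,-0.0214,-0.0069,0,0,0,-0.3],[-0.0323,-0.0214,-0.0069,0,0,0,-0.3],[-0.0323,-0.0214,-0.0069,0,0,0,-0.3],[-0.0323,-0.0214,-0.0069,0,0,0,-0.3],[-0.0323,-0.0214,-0.0069,0,0,0,-0.3],[-0.0323,-0.0214,-0.0069,0,0,0,-0.3]]'>/dev/null; python3 -m creep '[[0,0,0,0,0,0.12,-0.3],[0,0,0,0,0,0.12,-0.3],[0,0,0,0,0,0.12,-0.3],[0,0,0,0,0,0.12,-0.3],[0,0,0,0,0,0.12,-0.3],[0,0,0,0,0,0.12,-0.3],[0,0,0,0,0,0.12,-0.3]]'>/dev/null;  python3 -m creep '[[0,0,0,0,0,0.12,-0.3],[0,0,0,0,0,0.12,-0.3],[0,0,0,0,0,0.12,-0.3],[0,0,0,0,0,0.12,-0.3],[0,0,0,0,0,0.05,-0.3],[0,0,0,0,0,0,-0.3],[0,0,0,0,0,0,-0.3]]'
python3 -c "
from h import *
bars();print(bot.get_state()['position'])"
```

```text
t: 21.8
position: [0.4418, -0.2478, 0.2937]
tcp_rot: [[0.982, 0.19, 0.001], [0.19, -0.982, -0.001], [0.001, 0.001, -1.0]]
ft_force: [-0.1, -0.3, 0.2]
finger_gap: 0.0552
gripper_force: 0.0
bar [ 0.4506 -0.1714] [23. 79.] yaw -16.1
bar [ 0.4392 -0.2802] [119.  25.] yaw 11.5
bar [ 0.4492 -0.3777] [ 26. 118.] yaw -2.0
[ 0.44183978 -0.24779142  0.29357802]
```

```bash
python3 -m creep '[[-0.0087,0.0313,0,0,0,0,-0.3],[0,0,0.04,0,0,0,-0.3],[0,0,0.04,0,0,0,-0.3],[0,0,0.04,0,0,0,-0.3],[0,0,0.04,0,0,0,-0.3],[0,0,0.04,0,0,0,-0.3]]' ; python3 -m creep '[[0,0,0.035,0,0,0,-0.3],[0,0,0.02,0,0,0,-0.3],[0,0,0.007,0,0,0,-0.3],[0,0,0,0,0,0,-0.3],[0,0,0,0,0,0,1],[0,0,0,0,0,0,1],[0,0,0,0,0,0,1],[0,0,0,0,0,0,1],[0,0,0,0,0,0,1],[0,0,0,0,0,0,1]]' 50; python3 -m creep '[[0,0,-0.03,0,0,0,1],[0,0,-0.04,0,0,0,1],[0,0,-0.04,0,0,0,1],[0,0,-0.04,0,0,0,1],[0,0,-0.04,0,0,0,1],[0,0,0,0,0,0,1],[0,0,0,0,0,0,1]]'
```

```text
t: 22.35
position: [0.4391, -0.2803, 0.0918]
tcp_rot: [[0.982, 0.189, 0.001], [0.189, -0.982, -0.001], [0.001, 0.001, -1.0]]
ft_force: [0.6, -0.9, -0.3]
finger_gap: 0.0555
gripper_force: 0.0
t: 23.18
position: [0.4406, -0.2815, 0.0332]
tcp_rot: [[0.982, 0.188, 0.003], [0.188, -0.982, -0.003], [0.003, 0.004, -1.0]]
ft_force: [-0.7, 0.7, 7.6]
finger_gap: 0.0249
gripper_force: 50.1
t: 23.77
position: [0.4407, -0.2815, 0.2248]
tcp_rot: [[0.982, 0.188, 0.006], [0.188, -0.982, -0.005], [0.005, 0.006, -1.0]]
ft_force: [-0.3, 0.4, -1.6]
finger_gap: 0.0245
gripper_force: 49.4
```

```bash
python3 -m creep '[[0,0,0,0,0,-0.1245,1],[0,0,0,0,0,-0.1245,1],[0,0,0,0,0,-0.1245,1],[0,0,0,0,0,-0.1245,1],[0,0,0,0,0,-0.1245,1],[0,0,0,0,0,-0.1245,1]]' >/dev/null; python3 -m creep '[[0,0,0,0,0,-0.1245,1],[0,0,0,0,0,-0.1245,1],[0,0,0,0,0,-0.1245,1],[0,0,0,0,0,-0.1245,1],[0,0,0,0,0,-0.1245,1]]' ; python3 -m creep '[[0.036,0.0127,0,0,0,0,1],[0.036,0.0127,0,0,0,0,1],[0.036,0.0127,0,0,0,0,1],[0.036,0.0127,0,0,0,0,1],[0.036,0.0127,0,0,0,0,1],[0.036,0.0127,0,0,0,0,1],[0.036,0.0127,0,0,0,0,1],[0.036,0.0127,0,0,0,0,1],[0.036,0.0127,0,0,0,0,1],[0,0,0,0,0,0,1]]'; python3 -m creep '[[0,0,0,0,0,0,1],[0,0,0,0,0,0,1]]'
```

```text
t: 24.68
position: [0.4383, -0.2795, 0.2193]
tcp_rot: [[0.006, 1.0, -0.002], [1.0, -0.006, 0.002], [0.002, -0.002, -1.0]]
ft_force: [-0.1, -0.6, -0.6]
finger_gap: 0.0251
gripper_force: 49.4
t: 25.52
position: [0.5579, 0.0482, 0.2192]
tcp_rot: [[0.005, 1.0, -0.001], [1.0, -0.005, 0.003], [0.003, -0.001, -1.0]]
ft_force: [0.3, -0.3, 0.2]
finger_gap: 0.0249
gripper_force: 49.4
t: 25.68
position: [0.5564, 0.0425, 0.2196]
tcp_rot: [[0.011, 1.0, -0.003], [1.0, -0.011, -0.0], [-0.0, -0.003, -1.0]]
ft_force: [0.1, -0.3, -0.8]
finger_gap: 0.0246
gripper_force: 49.4
```

Down, release, and back to the view pose (dx −0.113, dy −0.29, dz +0.073 from 0.22).

```bash
python3 -m creep '[[0,0,0.035,0,0,0,1],[0,0,0.035,0,0,0,1],[0,0,0.035,0,0,0,1],[0,0,0.02,0,0,0,1],[0,0,0.008,0,0,0,1],[0,0,0.004,0,0,0,1],[0,0,0,0,0,0,1]]'; python3 -m creep '[[0,0,0.002,0,0,0,0.3],[0,0,0,0,0,0,0],[0,0,0,0,0,0,0],[0,0,0,0,0,0,0],[0,0,-0.01,0,0,0,0],[0,0,-0.03,0,0,0,0],[0,0,-0.04,0,0,0,0],[0,0,-0.04,0,0,0,0],[0,0,-0.03,0,0,0,0]]'; python3 -m creep '[[-0.0323,-0.0125,-0.0069,0,0,0,-0.3],[-0.0323,-0.0125,-0.0069,0,0,0,-0.3],[-0.0323,-0.0125,-0.0069,0,0,0,-0.3],[-0.0323,-0.0125,-0.0069,0,0,0,-0.3],[-0.0323,-0.0125,-0.0069,0,0,0,-0.3],[-0.0323,-0.0125,-0.0069,0,0,0,-0.3],[-0.0323,-0.0125,-0.0069,0,0,0,-0.3],[-0.0323,-0.0125,-0.0069,0,0,0,-0.3],[-0.0323,-0.0125,-0.0069,0,0,0,-0.3]]'>/dev/null; python3 -m creep '[[0,0,0,0,0,0.12,-0.3],[0,0,0,0,0,0.12,-0.3],[0,0,0,0,0,0.12,-0.3],[0,0,0,0,0,0.12,-0.3],[0,0,0,0,0,0.12,-0.3],[0,0,0,0,0,0.12,-0.3],[0,0,0,0,0,0.12,-0.3]]'>/dev/null;  python3 -m creep '[[0,0,0,0,0,0.12,-0.3],[0,0,0,0,0,0.12,-0.3],[0,0,0,0,0,0.12,-0.3],[0,0,0,0,0,0.12,-0.3],[0,0,0,0,0,0.12,-0.3],[0,0,0,0,0,0.12,-0.3],[0,0,0,0,0,0.034,-0.3],[0,0,0,0,0,0,-0.3],[0,0,0,0,0,0,-0.3]]'
python3 -c "
from h import *
bars();print(bot.get_state()['position'])"
```

```text
t: 26.27
position: [0.5562, 0.041, 0.0842]
tcp_rot: [[0.014, 1.0, -0.002], [1.0, -0.014, -0.0], [-0.0, -0.002, -1.0]]
ft_force: [-1.5, 0.4, -0.5]
finger_gap: 0.0244
gripper_force: 49.4
t: 27.02
position: [0.5579, 0.0425, 0.2362]
tcp_rot: [[0.012, 1.0, 0.003], [1.0, -0.012, -0.0], [-0.0, 0.003, -1.0]]
ft_force: [1.3, -0.3, -0.4]
finger_gap: 0.0426
gripper_force: 0.0
t: 29.1
position: [0.4413, -0.2468, 0.2949]
tcp_rot: [[0.999, -0.034, 0.001], [-0.034, -0.999, -0.001], [0.001, 0.001, -1.0]]
ft_force: [-0.6, 0.6, -0.4]
finger_gap: 0.0555
gripper_force: 0.0
bar [ 0.4506 -0.1703] [21. 80.] yaw -15.7
bar [ 0.4495 -0.3783] [ 26. 119.] yaw -1.9
[ 0.44135175 -0.24683868  0.29468645]
```

```bash
python3 -m creep '[[0.0031,0.0328,0,0,0,0,-0.3],[0.0031,0.0328,0,0,0,0,-0.3],[0.0031,0.0328,0,0,0,0,-0.3],[0.0031,0.0328,0,0,0,0,-0.3],[0,0,0.04,0,0,0,-0.3],[0,0,0.04,0,0,0,-0.3],[0,0,0.04,0,0,0,-0.3],[0,0,0.04,0,0,0,-0.3],[0,0,0.04,0,0,0,-0.3]]' ; python3 -m creep '[[0,0,0.035,0,0,0,-0.3],[0,0,0.02,0,0,0,-0.3],[0,0,0.008,0,0,0,-0.3],[0,0,0,0,0,0,-0.3],[0,0,0,0,0,0,1],[0,0,0,0,0,0,1],[0,0,0,0,0,0,1],[0,0,0,0,0,0,1],[0,0,0,0,0,0,1],[0,0,0,0,0,0,1]]' 50; python3 -m creep '[[0,0,-0.03,0,0,0,1],[0,0,-0.04,0,0,0,1],[0,0,-0.04,0,0,0,1],[0,0,-0.04,0,0,0,1],[0,0,-0.04,0,0,0,1],[0,0,0,0,0,0,1],[0,0,0,0,0,0,1]]'
```

```text
t: 29.9
position: [0.449, -0.3786, 0.0928]
tcp_rot: [[0.999, -0.034, 0.001], [-0.034, -0.999, -0.001], [0.001, 0.001, -1.0]]
ft_force: [0.5, -0.5, -1.0]
finger_gap: 0.0553
gripper_force: 0.0
t: 30.73
position: [0.4505, -0.38, 0.0336]
tcp_rot: [[0.999, -0.035, 0.003], [-0.035, -0.999, -0.004], [0.003, 0.004, -1.0]]
ft_force: [-0.0, -0.2, 7.4]
finger_gap: 0.0245
gripper_force: 50.7
t: 31.32
position: [0.4505, -0.3799, 0.2253]
tcp_rot: [[0.999, -0.035, 0.005], [-0.035, -0.999, -0.006], [0.006, 0.006, -1.0]]
ft_force: [-0.5, 0.3, -1.5]
finger_gap: 0.0249
gripper_force: 49.9
```

```bash
python3 -m creep '[[0,0,0,0,0,-0.1227,1],[0,0,0,0,0,-0.1227,1],[0,0,0,0,0,-0.1227,1],[0,0,0,0,0,-0.1227,1],[0,0,0,0,0,-0.1227,1],[0,0,0,0,0,-0.1227,1]]' >/dev/null; python3 -m creep '[[0,0,0,0,0,-0.1227,1],[0,0,0,0,0,-0.1227,1],[0,0,0,0,0,-0.1227,1],[0,0,0,0,0,-0.1227,1],[0,0,0,0,0,-0.1227,1],[0,0,0,0,0,-0.1227,1],[0,0,0,0,0,-0.1227,1]]' ; python3 -m creep '[[0.0384,0.0023,0,0,0,0,1],[0.0384,0.0023,0,0,0,0,1],[0.0384,0.0023,0,0,0,0,1],[0.0384,0.0023,0,0,0,0,1],[0.0384,0.0023,0,0,0,0,1],[0.0384,0.0023,0,0,0,0,1],[0.0384,0.0023,0,0,0,0,1],[0.0384,0.0023,0,0,0,0,1],[0.0384,0.0023,0,0,0,0,1],[0.0384,0.0023,0,0,0,0,1]]'; python3 -m creep '[[0.0384,0.0023,0,0,0,0,1],[0,0,0,0,0,0,1],[0,0,0,0,0,0,1],[0,0,0,0,0,0,1]]'
```

```text
t: 32.4
position: [0.4484, -0.3778, 0.2195]
tcp_rot: [[0.005, 1.0, -0.002], [1.0, -0.005, 0.002], [0.002, -0.002, -1.0]]
ft_force: [-0.8, -0.5, -1.0]
finger_gap: 0.0246
gripper_force: 49.8
t: 33.23
position: [0.4751, 0.0072, 0.2199]
tcp_rot: [[0.011, 1.0, -0.002], [1.0, -0.011, 0.0], [0.0, -0.002, -1.0]]
ft_force: [1.6, -0.8, -1.3]
finger_gap: 0.0246
gripper_force: 49.8
t: 33.57
position: [0.4784, 0.0437, 0.2202]
tcp_rot: [[0.01, 1.0, -0.002], [1.0, -0.01, -0.0], [-0.0, -0.002, -1.0]]
ft_force: [0.6, -0.3, -1.1]
finger_gap: 0.0248
gripper_force: 49.8
```

```bash
python3 -m creep '[[0,0,0.035,0,0,0,1],[0,0,0.035,0,0,0,1],[0,0,0.035,0,0,0,1],[0,0,0.02,0,0,0,1],[0,0,0.008,0,0,0,1],[0,0,0.004,0,0,0,1],[0,0,0,0,0,0,1]]'; python3 -m creep '[[0,0,0.002,0,0,0,0.3],[0,0,0,0,0,0,0],[0,0,0,0,0,0,0],[0,0,0,0,0,0,0],[0,0,-0.01,0,0,0,0],[0,0,-0.03,0,0,0,0],[0,0,-0.04,0,0,0,0],[0,0,-0.04,0,0,0,0],[0,0,-0.03,0,0,0,0]]'; python3 -m creep '[[-0.0323,-0.004,-0.0069,0,0,0,-0.3],[-0.0323,-0.004,-0.0069,0,0,0,-0.3],[-0.0323,-0.004,-0.0069,0,0,0,-0.3],[-0.0323,-0.004,-0.0069,0,0,0,-0.3],[-0.0323,-0.004,-0.0069,0,0,0,-0.3],[-0.0323,-0.004,-0.0069,0,0,0,-0.3],[-0.0323,-0.004,-0.0069,0,0,0,-0.3],[-0.0323,-0.004,-0.0069,0,0,0,-0.3]]'>/dev/null; python3 -m creep '[[0,0,0,0,0,0.12,-0.3],[0,0,0,0,0,0.12,-0.3],[0,0,0,0,0,0.12,-0.3],[0,0,0,0,0,0.12,-0.3],[0,0,0,0,0,0.12,-0.3],[0,0,0,0,0,0.12,-0.3],[0,0,0,0,0,0.12,-0.3]]'>/dev/null;  python3 -m creep '[[0,0,0,0,0,0.125,-0.3],[0,0,0,0,0,0.125,-0.3],[0,0,0,0,0,0.125,-0.3],[0,0,0,0,0,0.125,-0.3],[0,0,0,0,0,0.125,-0.3],[0,0,0,0,0,0.125,-0.3],[0,0,0,0,0,0.125,-0.3],[0,0,0,0,0,0.115,-0.3],[0,0,0,0,0,0,-0.3],[0,0,0,0,0,0,-0.3]]'
python3 -c "
from h import *
bars();print(bot.get_state()['position'])"
```

```text
t: 34.15
position: [0.4781, 0.0422, 0.0843]
tcp_rot: [[0.013, 1.0, -0.002], [1.0, -0.013, -0.0], [-0.0, -0.002, -1.0]]
ft_force: [0.8, 0.1, -1.0]
finger_gap: 0.0249
gripper_force: 49.8
t: 34.9
position: [0.4795, 0.0437, 0.2362]
tcp_rot: [[0.011, 1.0, 0.003], [1.0, -0.011, -0.0], [-0.0, 0.003, -1.0]]
ft_force: [1.3, 0.2, 0.0]
finger_gap: 0.043
gripper_force: 0.0
t: 36.98
position: [0.4442, -0.2143, 0.288]
tcp_rot: [[0.965, -0.264, 0.001], [-0.264, -0.965, -0.001], [0.001, 0.0, -1.0]]
ft_force: [0.0, 0.4, 1.3]
finger_gap: 0.0556
gripper_force: 0.0
bar [ 0.4505 -0.1721] [25. 80.] yaw -15.9
[ 0.44419343 -0.21432575  0.28784129]
```

View pics/top.png

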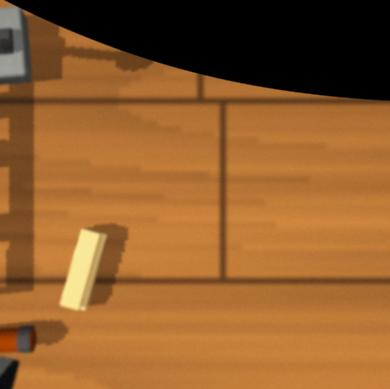

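The rectified view shows only the short bar S left on the bench, at (83,269), undisturbed, with the chisel clear of it.

```bash
python3 -m creep '[[-0.0025,-0.021,0,0,0,0,-0.3],[-0.0025,-0.021,0,0,0,0,-0.3],[0,0,0.04,0,0,0,-0.3],[0,0,0.04,0,0,0,-0.3],[0,0,0.04,0,0,0,-0.3],[0,0,0.04,0,0,0,-0.3],[0,0,0.04,0,0,0,-0.3]]' ; python3 -m creep '[[0,0,0.03,0,0,0,-0.3],[0,0,0.02,0,0,0,-0.3],[0,0,0.006,0,0,0,-0.3],[0,0,0,0,0,0,-0.3],[0,0,0,0,0,0,1],[0,0,0,0,0,0,1],[0,0,0,0,0,0,1],[0,0,0,0,0,0,1],[0,0,0,0,0,0,1],[0,0,0,0,0,0,1]]' 50; python3 -m creep '[[0,0,-0.03,0,0,0,1],[0,0,-0.04,0,0,0,1],[0,0,-0.04,0,0,0,1],[0,0,-0.04,0,0,0,1],[0,0,-0.04,0,0,0,1],[0,0,0,0,0,0,1],[0,0,0,0,0,0,1]]'
```

```text
t: 37.62
position: [0.4507, -0.1725, 0.0862]
tcp_rot: [[0.965, -0.264, 0.001], [-0.264, -0.965, -0.001], [0.002, 0.0, -1.0]]
ft_force: [-0.1, 0.6, -0.3]
finger_gap: 0.0554
gripper_force: 0.0
t: 38.45
position: [0.4522, -0.1735, 0.0333]
tcp_rot: [[0.964, -0.267, 0.004], [-0.267, -0.964, -0.002], [0.004, 0.001, -1.0]]
ft_force: [-0.6, -0.5, 7.6]
finger_gap: 0.0248
gripper_force: 49.9
t: 39.03
position: [0.4523, -0.1736, 0.2251]
tcp_rot: [[0.964, -0.267, 0.007], [-0.267, -0.964, -0.004], [0.008, 0.002, -1.0]]
ft_force: [0.0, 0.4, -1.2]
finger_gap: 0.0247
gripper_force: 49.4
```

```bash
python3 -m creep '[[0,0,0,0,0,-0.1196,1],[0,0,0,0,0,-0.1196,1],[0,0,0,0,0,-0.1196,1],[0,0,0,0,0,-0.1196,1],[0,0,0,0,0,-0.1196,1],[0,0,0,0,0,-0.1196,1],[0,0,0,0,0,-0.1196,1],[0,0,0,0,0,-0.1196,1]]' >/dev/null; python3 -m creep '[[0,0,0,0,0,-0.1196,1],[0,0,0,0,0,-0.1196,1],[0,0,0,0,0,-0.1196,1],[0,0,0,0,0,-0.1196,1],[0,0,0,0,0,-0.1196,1],[0,0,0,0,0,-0.1196,1],[0,0,0,0,0,-0.1196,1],[0,0,0,0,0,-0.1196,1]]' ; python3 -m creep '[[0.036,0.0125,0,0,0,0,1],[0.036,0.0125,0,0,0,0,1],[0.036,0.0125,0,0,0,0,1],[0.036,0.0125,0,0,0,0,1],[0.036,0.0125,0,0,0,0,1],[0.036,0.0125,0,0,0,0,1],[0.036,0.0125,0,0,0,0,1],[0.036,0.0125,0,0,0,0,1],[0.036,0.0125,0,0,0,0,1],[0.036,0.0125,0,0,0,0,1]]'; python3 -m creep '[[0.036,0.0125,0,0,0,0,1],[0,0,0,0,0,0,1],[0,0,0,0,0,0,1],[0,0,0,0,0,0,1]]'
```

```text
t: 40.37
position: [0.4497, -0.1721, 0.2199]
tcp_rot: [[-0.079, 0.997, -0.002], [0.997, 0.079, 0.001], [0.001, -0.002, -1.0]]
ft_force: [0.3, 0.6, -0.5]
finger_gap: 0.0248
gripper_force: 49.3
t: 41.2
position: [0.5483, 0.1973, 0.2198]
tcp_rot: [[-0.073, 0.997, -0.002], [0.997, 0.073, -0.001], [-0.001, -0.002, -1.0]]
ft_force: [0.5, -0.8, -0.6]
finger_gap: 0.0245
gripper_force: 49.4
t: 41.53
position: [0.558, 0.232, 0.2198]
tcp_rot: [[-0.073, 0.997, -0.003], [0.997, 0.073, -0.001], [-0.001, -0.003, -1.0]]
ft_force: [0.1, -0.4, -1.2]
finger_gap: 0.0245
gripper_force: 49.4
```

After release, I'll move up and back to a spot (about y 0.05) where the wrist camera sees both racks.

```bash
python3 -m creep '[[0.001,0,0.035,0,0,0,1],[0,0,0.035,0,0,0,1],[0,0,0.035,0,0,0,1],[0,0,0.02,0,0,0,1],[0,0,0.008,0,0,0,1],[0,0,0.004,0,0,0,1],[0,0,0,0,0,0,1]]'; python3 -m creep '[[0,0,0.002,0,0,0,0.3],[0,0,0,0,0,0,0],[0,0,0,0,0,0,0],[0,0,0,0,0,0,0],[0,0,-0.01,0,0,0,0],[0,0,-0.03,0,0,0,0],[0,0,-0.04,0,0,0,0],[0,0,-0.04,0,0,0,0],[0,0,-0.04,0,0,0,0],[0,0,-0.04,0,0,0,0]]'; python3 -m creep '[[-0.035,0,-0.01,0,0,0,1],[-0.035,0,-0.01,0,0,0,1],[-0.035,0,-0.01,0,0,0,1],[-0.035,0,-0.01,0,0,0,1],[-0.035,0,-0.01,0,0,0,1],[-0.035,0,-0.01,0,0,0,1],[0,0,0,0,0,0,1],[0,0,0,0,0,0,1]]'
python3 -c "
from h import *
look('w4')"
```

```text
t: 42.12
position: [0.5586, 0.2319, 0.0846]
tcp_rot: [[-0.071, 0.997, -0.001], [0.997, 0.071, -0.001], [-0.001, -0.001, -1.0]]
ft_force: [-0.2, 0.2, -0.8]
finger_gap: 0.025
gripper_force: 49.4
t: 42.95
position: [0.5584, 0.2334, 0.2854]
tcp_rot: [[-0.073, 0.997, 0.001], [0.997, 0.073, 0.0], [0.0, 0.001, -1.0]]
ft_force: [1.1, 1.0, -1.4]
finger_gap: 0.0424
gripper_force: 0.0
t: 43.62
position: [0.5745, 0.0221, 0.3438]
tcp_rot: [[-0.069, 0.998, 0.002], [0.998, 0.069, -0.0], [-0.0, 0.002, -1.0]]
ft_force: [-0.1, 1.2, 0.7]
finger_gap: 0.0
gripper_force: 0.0
```

View pics/w4b.png

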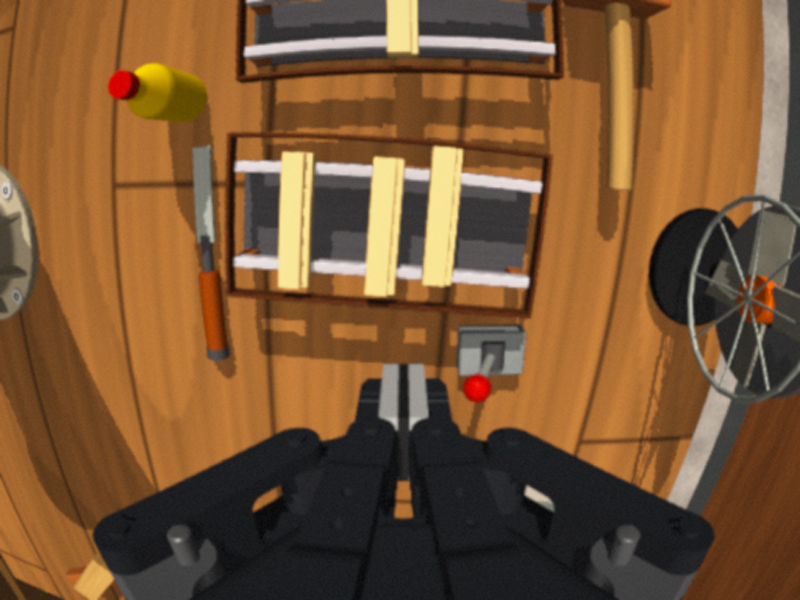

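D, the rightmost bar, has been knocked: it runs (448,147)-(438,286) and its lower end barely reaches the rail. I'll measure all of them.

```bash
python3 - <<'E'
from h import *
bars(.072,(.40,.72,-.06,.33))
c=pickle.load(open('pics/w4.pkl','rb'))
w=lambda p,z:at('wrist',p[0]*.64,p[1]*.64,z,c)[:2]
print([w(p,.072).round(4) for p in[(448,147),(438,286),(388,157),(380,295),(297,152),(293,289)]],'knob',w((477,388),.096))
R=[w(p,.05) for p in[(235,166),(541,187),(528,282),(234,262)]];print(np.mean(R,0))
E
```

```text
bar [0.4805 0.042 ] [ 29. 118.] yaw -90.0
bar [0.5578 0.0405] [119.  27.] yaw 89.3
bar [0.5616 0.2156] [27. 49.] yaw -85.9
bar [0.607  0.0535] [119.  26.] yaw -90.0
[array([0.6071, 0.1126]), array([ 0.6087, -0.0074]), array([0.5582, 0.1005]), array([ 0.5586, -0.0191]), array([0.4813, 0.1015]), array([ 0.4808, -0.0187])] knob [ 0.65047765 -0.09283453]
[0.55698892 0.04224716]
```

D is still inside tolerance but close to its limit. I'll regrasp it and set it back, checking the hover position first.

```bash
python3 -m creep '[[0,0,0,0,0,0.07,0],[0.0155,0.0185,0,0,0,0,0],[0.0155,0.0185,0,0,0,0,0],[0,0,0.04,0,0,0,0],[0,0,0.04,0,0,0,0],[0,0,0.04,0,0,0,0],[0,0,0.04,0,0,0,0],[0,0,0,0,0,0,0],[0,0,0,0,0,0,0],[0,0,0,0,0,0,0]]'
python3 -c "
from h import *
bars(.072,(.40,.72,-.06,.33));look('w5');print(bot.get_state()['position'])"
```

```text
t: 44.55
position: [0.6121, 0.056, 0.1846]
tcp_rot: [[-0.004, 1.0, 0.002], [1.0, 0.004, -0.0], [-0.0, 0.002, -1.0]]
ft_force: [0.4, 0.7, 0.4]
finger_gap: 0.0426
gripper_force: 0.0
bar [0.4764 0.0426] [121.  20.] yaw 89.3
bar [0.5585 0.0545] [27. 93.] yaw -90.0
bar [0.607 0.053] [120.  26.] yaw -90.0
[0.6133356  0.05543408 0.18603294]
```

View pics/w5b.png

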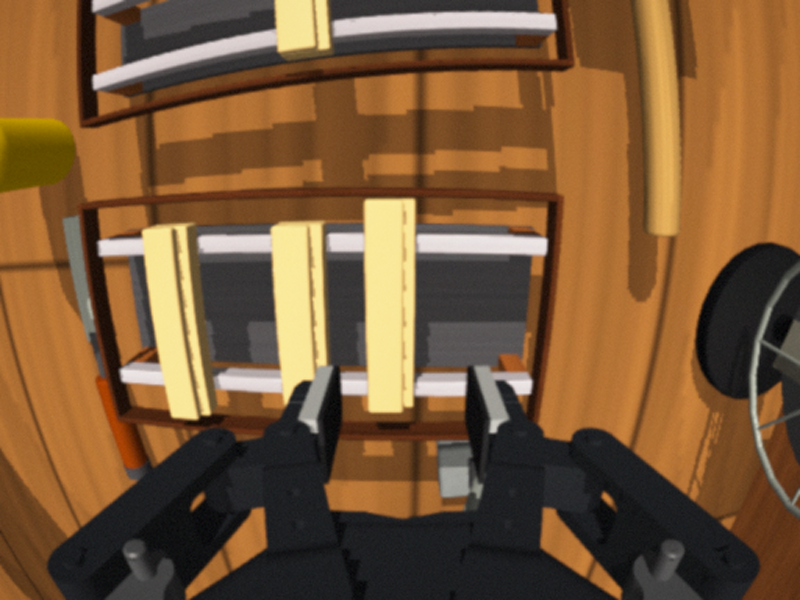

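D measures the same from close by, at (.607,.053), with room either side for the fingers.

```bash
python3 -m creep '[[-0.002,-0.001,0.03,0,0,0,0],[0,0,0.03,0,0,0,0],[0,0,0.015,0,0,0,0],[0,0,0.01,0,0,0,0],[0,0,0,0,0,0,0]]';python3 -m creep '[[0,0,0.01,0,0,0,0],[0,0,0.009,0,0,0,0],[0,0,0,0,0,0,0],[0,0,0,0,0,0,1],[0,0,0,0,0,0,1],[0,0,0,0,0,0,1],[0,0,0,0,0,0,1],[0,0,0,0,0,0,1]]' 50; python3 -m creep '[[0,0,-0.02,0,0,0,1],[0,0,-0.02,0,0,0,1],[0,0,0,0,0,0,1],[0,0,0,0,0,0,1]]'
```

```text
t: 45.07
position: [0.6103, 0.0529, 0.0972]
tcp_rot: [[-0.002, 1.0, -0.0], [1.0, 0.002, -0.0], [-0.0, -0.0, -1.0]]
ft_force: [-0.0, -0.4, 0.8]
finger_gap: 0.0427
gripper_force: 0.0
t: 45.73
position: [0.6105, 0.053, 0.0788]
tcp_rot: [[-0.003, 1.0, 0.001], [1.0, 0.003, -0.0], [-0.0, 0.001, -1.0]]
ft_force: [0.7, 0.2, 2.1]
finger_gap: 0.0254
gripper_force: 50.1
t: 46.07
position: [0.6111, 0.0529, 0.1195]
tcp_rot: [[-0.003, 1.0, 0.003], [1.0, 0.003, -0.0], [-0.0, 0.003, -1.0]]
ft_force: [-0.8, -0.7, -0.4]
finger_gap: 0.0248
gripper_force: 49.8
```

```bash
python3 -m creep '[[-0.0055,0.011,0,0,0,0,1],[-0.0055,0.011,0,0,0,0,1],[0,0,0,0,0,0,1],[0,0,0.02,0,0,0,1],[0,0,0.01,0,0,0,1],[0,0,0.007,0,0,0,1],[0,0,0,0,0,0,1]]';python3 -m creep '[[0,0,0.003,0,0,0,0.3],[0,0,0,0,0,0,0],[0,0,0,0,0,0,0],[0,0,0,0,0,0,0],[0,0,-0.01,0,0,0,0],[0,0,-0.03,0,0,0,0],[0,0,-0.04,0,0,0,0],[0,0,-0.04,0,0,0,0],[0,0,-0.04,0,0,0,1],[0,0,-0.04,0,0,0,1]]'; python3 -m creep '[[-0.035,-0.01,-0.03,0,0,0,1],[-0.035,-0.01,-0.015,0,0,0,1],[0,-0.01,0,0,0,0,1],[0,0,0,0,0,0,1],[0,0,0,0,0,0,1],[0,0,0,0,0,0,1]]'
python3 -c "
from h import *
bars(.072,(.40,.72,-.06,.33));look('w6');s=bot.get_state();print(s['position'],s['q'])"
```

```text
t: 46.65
position: [0.6304, 0.0423, 0.0794]
tcp_rot: [[-0.003, 1.0, -0.004], [1.0, 0.003, 0.0], [0.0, -0.004, -1.0]]
ft_force: [0.4, 0.2, -0.8]
finger_gap: 0.0247
gripper_force: 50.3
t: 47.48
position: [0.6317, 0.0421, 0.2815]
tcp_rot: [[-0.003, 1.0, 0.001], [1.0, 0.003, -0.0], [-0.0, 0.001, -1.0]]
ft_force: [1.1, -0.3, -0.4]
finger_gap: 0.0193
gripper_force: 0.0
t: 47.98
position: [0.6034, -0.0234, 0.3196]
tcp_rot: [[-0.003, 1.0, -0.0], [1.0, 0.003, 0.0], [0.0, -0.0, -1.0]]
ft_force: [-0.2, 0.4, -0.4]
finger_gap: 0.0001
gripper_force: 0.0
bar [0.4765 0.042 ] [118.  21.] yaw 89.2
bar [0.5583 0.04  ] [118.  28.] yaw 89.1
bar [0.631  0.0425] [ 26. 119.] yaw -90.0
[ 0.60351664 -0.02304883  0.31898324] [-1.71067039e-01  3.67507026e-01  2.75170958e-01  1.47976637e+00
  9.66371721e-05  1.39587874e+00]
```

View pics/w6b.png

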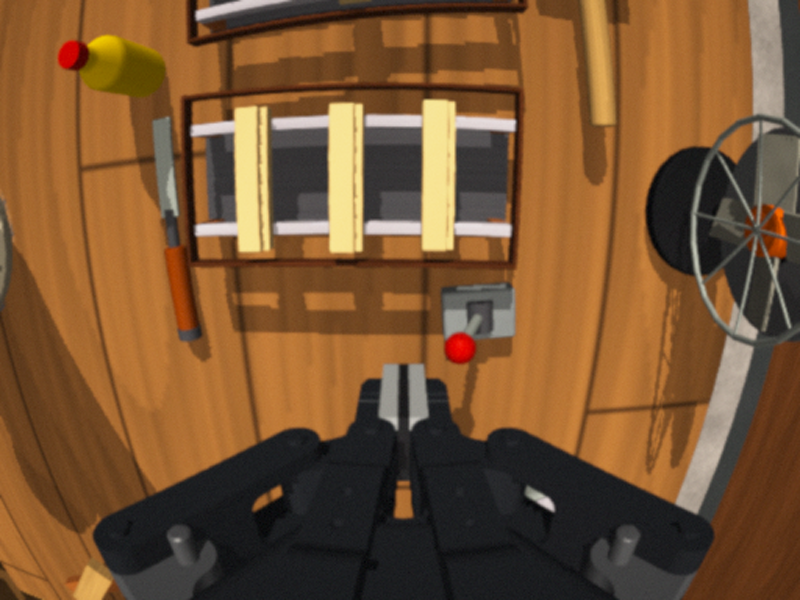

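All three long bars are now well spread and centred (columns 253, 346, 439). The lever knob is at (460,348) and its base spans about (442,288)-(514,338). I'll work out the lever direction and check the scene view.

```bash
python3 - <<'E'
from h import *
c=pickle.load(open('pics/w6.pkl','rb'))
w=lambda p,z:at('wrist',p[0]*.64,p[1]*.64,z,c)[:2].round(4)
print('knob',w((460,348),.096),'base',w((442,290),.02),w((513,284),.02),w((514,334),.02),w((444,341),.02),'slot',w((480,302),.022),w((481,333),.022))
im=bot.capture('scene');cv2.imwrite('pics/s2.png',cv2.resize(im[150:310,180:440],None,fx=3,fy=3,interpolation=cv2.INTER_CUBIC))
E
```

```text
knob [ 0.6501 -0.0926] base [ 0.6408 -0.066 ] [ 0.7086 -0.0597] [ 0.7137 -0.1106] [ 0.6443 -0.1176] slot [ 0.6772 -0.077 ] [ 0.68   -0.1085]
```

View pics/s2.png

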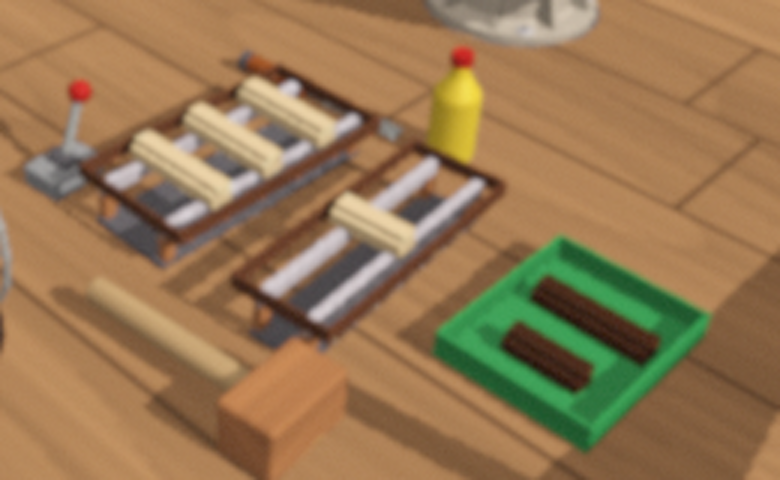

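All as wanted: three long bars on the wide rack, the short one centred on the narrow rack, and both walnuts in the tray. Now the lever, which leans along about +5.6° yaw.

```bash
python3 -m creep '[[-0.0372,-0.0018,0,0,0,0,1],[-0.0373,-0.0018,0,0,0,0,1],[0,0,0.04,0,0,0,1],[0,0,0.04,0,0,0,1],[0,0,0.04,0,0,0,1],[0,0,0.04,0,0,0,1],[0,0,0.03,0,0,0,1],[0,0,0.021,0,0,0,1],[0,0,0,0,0,0,1],[0,0,0,0,0,0,1]]'; python3 -m creep '[[0.001,0.01,0,0,0,0,1],[0.001,0.01,0,0,0,0,1],[0.0005,0.005,0,0,0,0,1],[0.0005,0.005,-0.001,0,0,0,1],[0.0005,0.005,-0.001,0,0,0,1],[0,0,0,0,0,0,1]]'
```

```text
t: 48.97
position: [0.5991, -0.0976, 0.1073]
tcp_rot: [[-0.004, 1.0, -0.004], [1.0, 0.004, 0.001], [0.001, -0.004, -1.0]]
ft_force: [-0.0, -0.3, 0.4]
finger_gap: 0.0001
gripper_force: 0.0
t: 49.47
position: [0.6365, -0.0949, 0.112]
tcp_rot: [[-0.003, 1.0, 0.002], [1.0, 0.003, -0.001], [-0.001, 0.002, -1.0]]
ft_force: [1.0, -1.0, -0.6]
finger_gap: 0.0002
gripper_force: 0.0
```

```bash
python3 -m creep '[[0.0006,0.006,-0.001,0,0,0,1],[0.0006,0.006,0,0,0,0,1],[0.0006,0.006,0,0,0,0,1],[0.0006,0.006,0.001,0,0,0,1],[0.0006,0.006,0.001,0,0,0,1],[0.0006,0.006,0.001,0,0,0,1],[0.0006,0.006,0.001,0,0,0,1],[0,0,0,0,0,0,1],[0,0,0,0,0,0,1]]'; python3 - <<'E'
from h import *
for n in('scene','side'):
    im=bot.capture(n);h=cv2.cvtColor(im,cv2.COLOR_BGR2HSV)
    m=(((h[...,0]<6)|(h[...,0]>174))&(h[...,1]>190)&(h[...,2]>120)).astype('u1')
    k=cv2.connectedComponentsWithStats(m);
    for s,ce in zip(k[2][1:],k[3][1:]):
        if s[4]>15:print(n,ce.round(1),s[4],at(n,*ce,.096)[:2].round(4))
E
```

```text
t: 50.22
position: [0.6773, -0.0905, 0.1073]
tcp_rot: [[-0.003, 1.0, -0.0], [1.0, 0.003, 0.0], [0.0, -0.0, -1.0]]
ft_force: [-0.0, 0.3, -0.2]
finger_gap: -0.0002
gripper_force: 0.0
scene [131.2 143.8] 89 [ 0.6908 -0.4633]
scene [116.5 147.8] 103 [ 0.7437 -0.4713]
scene [333.6 168.8] 28 [0.2992 0.1322]
scene [192.6 187.4] 34 [ 0.7022 -0.0917]
```

```bash
python3 -m creep '[[0.0004,0.004,0.001,0,0,0,1],[0.0004,0.004,0.001,0,0,0,1],[0,0,0,0,0,0,1],[0,0,0,0,0,0,1]]'; python3 -m creep '[[0.0002,0.002,0,0,0,0,1],[0.0002,0.002,0,0,0,0,1],[0,0,0,0,0,0,1],[0,0,0,0,0,0,1]]'
```

```text
t: 50.65
position: [0.6812, -0.0898, 0.1055]
tcp_rot: [[-0.002, 1.0, -0.008], [1.0, 0.002, -0.0], [-0.0, -0.008, -1.0]]
ft_force: [-11.7, -1.0, 6.3]
finger_gap: 0.0001
gripper_force: 5.9
t: 50.98
position: [0.6817, -0.0898, 0.1055]
tcp_rot: [[-0.001, 1.0, -0.015], [1.0, 0.001, -0.001], [-0.001, -0.015, -1.0]]
ft_force: [-21.5, -2.6, 12.5]
finger_gap: -0.0003
gripper_force: 11.1
```

Hard against the end stop, so the fan is fully on. Back off, lift clear and check.

```bash
python3 -m creep '[[0,-0.01,0,0,0,0,1],[0,-0.02,0,0,0,0,1],[0,-0.03,0,0,0,0,1],[0,0,-0.04,0,0,0,1],[0,0,-0.04,0,0,0,1],[0,0,-0.04,0,0,0,1],[0,0,-0.04,0,0,0,1],[-0.03,0,0,0,0,0,1],[0,0,0,0,0,0,1],[0,0,0,0,0,0,1]]'; python3 - <<'E'
from h import *
bars(.072,(.40,.72,-.06,.33));look('w7')
E
```

```text
t: 51.82
position: [0.6296, -0.1207, 0.267]
tcp_rot: [[-0.001, 1.0, 0.002], [1.0, 0.001, -0.001], [-0.001, 0.002, -1.0]]
ft_force: [-0.5, 0.3, -0.7]
finger_gap: 0.0001
gripper_force: 0.0
bar [0.4761 0.0339] [102.  20.] yaw 89.2
bar [0.558  0.0269] [92. 27.] yaw 89.1
bar [0.6315 0.026 ] [86. 25.] yaw -90.0
```

View pics/w7b.png

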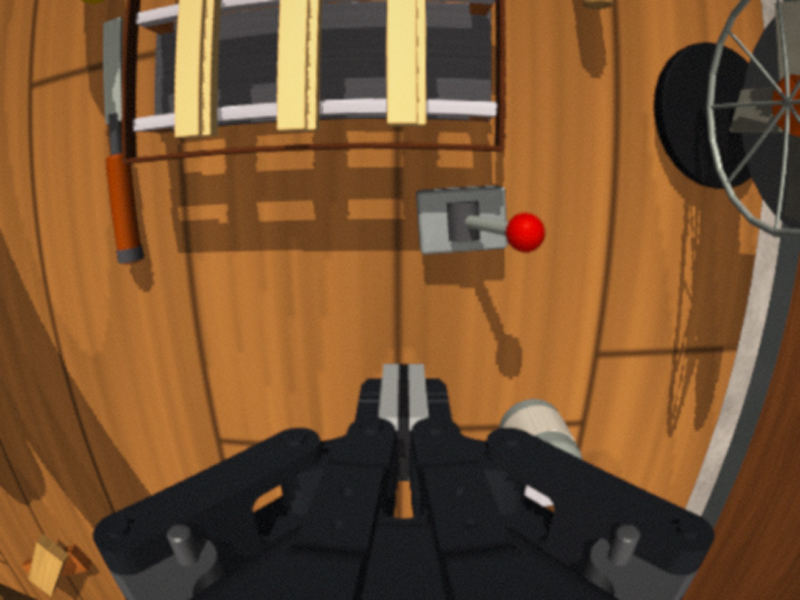

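The knob at (525,232) leans fully away from the robot, the bars on the wide rack haven't moved and the robot is clear. Handing in.

```bash
python3 -c "
from rig import bot
print(bot.close_job())"
```

```text
the job is handed in; nothing more can be done
None
```

I've handed in the job, with no verdict returned: both walnut sides are in the tray, the three long oak sides and the one short one (only four were there) lie centred on their racks, and the fan lever is fully on; one long side was knocked mid-run, so I set it back.

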